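# Set electrode tweezers to the gap mark around a seed and hold

## Task

Get the electrode tweezers ready for a pulse on the seed in the open glass dish: take them up from their rest by the ribbed arms and lower them, still open well past the mark, until the two electrode discs face the two flat sides of the seed, centred on it. Then squeeze the sprung arms gently until the discs stand 16 mm apart, the long mark of the gap scale, and hold them still there for a couple of seconds; finish while still holding them so, clear of dish and seed. Never squeeze clearly past the mark, do not press on the seed or the dish, and leave the dish and the other things on the bench where they are.

Things in the scene. Friction and masses are not known exactly. Their poses are not given: they have to be found in the camera images.
- tweezers: Grey plastic electrode tweezers lying level on their rest, 52 g. Origin midway between the two arm hinges at the butt, at half the arms' height; x runs to the tips, y left, z up. Butt block x -24 to 6 mm, 26 wide, 14 tall. Two straight arms, each 6 mm thick (y), 10 mm tall, up to x = 126 mm, hinged at x = 0, y = +-9 mm and sprung apart. Centre of mass near x = 66 mm.
- tweezers_grip (a point): Midway between the arms' ribbed parts, the place to hold (x = 66 mm on the tweezers; ribs from 48 to 84 mm). Width over the outer faces here: 30.6 mm free, 24 mm at the 16 mm mark (arms then parallel, 24 mm over all their length). 1 mm of squeeze here closes the discs by 1.9 mm. Each arm starts to give at 1.4 N and takes about 6 N at the mark.
- gap_mark (a point): Middle of the long dark line across the steel gap-scale strip (8 mm wide, at x = 96 to 104 mm), which is fixed on the left arm and lies over the right arm. The right arm's outer edge is at this line when the discs stand 16 mm apart; when open, that edge is farther from the left arm. Short lines: 12, 14, 18, 20, 24, 28 mm; larger gaps lie farther from the left arm.
- tweezers_left_arm (a joint): Closing angle of the left arm, rad: 0 sprung fully open, 0.05 at the 16 mm mark, stop at 0.10. The right arm is linked to it and closes equally. Gap between the discs = 28.5 mm - 250 mm x angle.
- left_electrode (a point): Centre of the inner face of the left disc electrode: steel, 10 mm diameter, 2 mm thick, on a thin shank turned down from the arm's tip, centred 45 mm below the arm's centreline. The gap is its distance to right_electrode: 28.5 mm free.
- right_electrode (a point): Centre of the inner face of the right disc electrode, like the left one.
- electrode_mid (a point): Point midway between the two discs (x = 125, y = 0, z = -45 mm on the tweezers).
- rest: Fixed folded-metal rest under the tweezers, same directions; origin on the bench, under about x = 47 mm of the tweezers. Base plate 150 x 70 x 4 mm. Rear upright at x = -59 mm, 44 mm wide, notched for the butt (cheeks to z = 70 mm). Front upright at x = 59 mm, 62 mm wide, carries both arms at z = 62 mm (ears to 69 mm). Only the base plate lies between the uprights.
- dish: Loose open glass dish, 90 mm diameter, rim 15 mm high, wall 2 mm; origin at the centre of its underside. In its middle a white holder (round foot 28 mm wide up to z = 8 mm, then a stem 12 mm along x by 10 mm along y, up to z = 19 mm) holds the seed on edge. The tweezers may come along the dish's x from either end.
- seed_centre (a point): Centre of the pale lentil-shaped seed, 13 mm diameter, 7 mm thick, 22 mm above the bench in the middle of the dish. Its flat sides face +y and -y of the dish's frame.
- plain_forceps: bystander: plain one-piece steel forceps, 124 x 15 x 8 mm, flat on the bench; not the tool for this job
- lidded_dish: bystander: small glass dish with a knobbed glass lid, 62 mm diameter, 39 mm high
- seed_vial: bystander: screw-top vial, 22 mm diameter, 49 mm high

How it is judged:
By the outcome, as a careful person would: the job done as asked, in the order asked, and still so for the second after the job is handed in, while the arm keeps its last pose, push and grip.
It also fails if it takes over 45 s, if anything falls off the work surface, if the arm or the gripper's body presses on something with over 40 N, if the wrist force passes 120 N, or if a joint passes its speed limit or range.

## Robot

A 6-joint arm with a two-finger parallel gripper is mounted at the origin on a cart in front of the work surface, level with it; the furniture and walls round the work are solid. World frame = base frame: x ahead of the robot, y to its left, z up, the work surface at z = 0. Lengths are in m, angles in rad, forces in N, time in s.
With the tool pointing down it reaches from about 0.15 to 0.775 m from the base axis. Payload 6.1 kg.
Tool frame: the origin (TCP) lies on the centre line of the jaws, within the pads' length; the fingertips stand 8 mm ahead of it and the grasp point (between the pads) lies 11 mm behind it; z points along the fingers, y is the direction in which the jaws open and shut (so a half turn about z gives the same grasp; the last joint's range is limited). The gripper opens to 85 mm and grips with 20 to 120 N. Pads are 22 mm wide; open, the fingers measure 114 mm over their backs; the gripper's body (76 mm by 85 mm) begins 54 mm behind the grasp point. The pads swing forward as they close: fully open they stand 13 mm farther back than shut.
Start: joints at [1.225, 0.126, -0.04, 1.405, 0, 1.571], TCP at [0.178, 0.494, 0.209] pointing down, gripper open.
Joint ranges: [-2.72, 2.72], [-0.95, 1.95], [-1.27, 1.35], [-1.78, 2.02], [-1.46, 1.47], [-3.14, 3.14]. Speed limits (rad/s): [2.39, 2.39, 3.01, 3.14, 3.14, 3.14].

## Interface

Orientations are given as a unit quaternion [w, x, y, z].
In Python, from workcell import arm gives the robot as it stands.
- The arm moves only by the tool jog_arm, never from a script. Its argument "series" is a list of rows, each a list of 7 numbers: the shift along the tool's x, y, z each as a share of 0.4 m, from -1 to 1, then the turn, a rotation vector about the tool's x, y, z each as a share of 45 degrees, from -1 to 1, then the closure, from 0 (fully open) to 1 (shut). A call has 1 to 8 rows; each row is the pose to reach, as a shift and turn from the pose measured when the call began, along the tool's axes at that moment; what a row does not reach only later rows make up. A row lasts 1/8 s, in which the tool goes at most 62.5 mm and 10.7 degrees, less where a joint would pass 70% of its speed; a pose out of reach is approached as far as the arm can. A call with a number of a shift or a turn outside -1 to 1 is refused whole. A call with a gripper value outside its range is refused whole. The fingers move at their own pace and stop on an object; "newtons" is the grip in N (left out, the last holds). Time passes only in rows, so rows that repeat a pose let the fingers close. It gives the time, the measured TCP pose, the force and the opening at its end, in the units of the state.
- arm.read_state(): the state, without advancing time (a new reading comes with each control period).
- arm.read_camera(name): name is "scene" or "top"; returns (picture, depth): 420x560x3 uint8, blue, green, red; 420x560 float32, m along the optical axis (not along the pixel's ray), 0 where there is no reading.
- arm.camera_model(name): a dict with "fx", "fy", "cx", "cy" (pixels), "R" (3x3) and "t" (3): a world point X has camera coordinates R X + t. Camera axes: x right, y down, z forward; pixel columns grow to the right and rows downward; lengths in m; the calibration is good to about 2 mm. A picture is of the moment at which its call begins. camera_model takes no time and is no camera call.
- arm.close_job(): hands the job in, once; it reports no verdict.
The state is a dict: "clock": time; "q": joint angles; "joint_velocities": joint speeds; "tau": joint torques, N m; "ee_pos": TCP position; "eef_rot": TCP orientation; "contact_force": force on the tool from outside, world axes, zero at the start; "wrist_torque": the same for the moment, N m; "finger_gap": finger opening in m.
Only numpy, scipy, OpenCV 4.12 (cv2) and the standard library are available. Lean on these libraries where they do the work, as an engineer would, in place of code of your own. Each camera call takes 0.05 s, during which the arm holds its last target.

## Working session

There is one attempt and no reset: what is moved stays moved. The work goes in short steps, Python scripts to look and compute and a tool call to move; the robot and the scene stay as the last step left them, time stands still between calls to the robot, and variables do not carry over. Pictures are saved under pics/ and viewed, and the job is handed in when it is done.

Besides the shell and the picture viewer there is one more tool, called after "Request:" by a JSON object that holds its "name" and its "arguments", one argument or row to a line. jog_arm: Moves the arm, as the interface text tells. Shift numbers are shares of 0.4 m and turn numbers shares of 45 degrees, none past 1 either way. Its arguments: {"type":"object","properties":{"series":{"type":"array","items":{"type":"array","items":{"type":"number","minimum":-1,"maximum":1}}},"newtons":{"type":"number"}},"required":["series"]}

```bash
ls; mkdir -p pics; python3 - <<'E'
from workcell import arm
import cv2,numpy as np
s=arm.read_state();print(s)
for n in("scene","top"):
    p,d=arm.read_camera(n);cv2.imwrite(f"pics/{n}0.png",p);np.savez(f"{n}0.npz",p=p,d=d);print(n,arm.camera_model(n))
E
```

```text
pics
{'clock': 0.0, 'q': array([ 1.22499189e+00,  1.26357247e-01, -4.06071613e-02,  1.40538575e+00,
       -6.73798120e-06,  1.57081958e+00]), 'joint_velocities': array([-0.00032958, -0.00089306,  0.0002246 , -0.00147535,  0.0003152 ,
       -0.00207944]), 'tau': array([ 1.63965851e-03, -4.35913289e+01,  3.52922988e+01,  1.74134632e-02,
        1.83421225e-04,  3.09802040e-06]), 'ee_pos': array([0.1778041 , 0.49350858, 0.20814081]), 'eef_rot': array([-1.30334909e-04,  1.72053412e-01,  9.85087316e-01, -7.65915168e-04]), 'contact_force': array([-0.19998786, -0.05251331, -0.16908893]), 'wrist_torque': array([ 0.03740783,  0.03359885, -0.00281128]), 'finger_gap': 0.08530764018385846}
scene {'fx': 433.656823192322, 'fy': 433.656823192322, 'cx': 273.0523783270975, 'cy': 204.153301842329, 'R': array([[-0.51015829, -0.85977513,  0.02291827],
       [-0.41378119,  0.22198763, -0.88289672],
       [ 0.75400507, -0.45990023, -0.4690076 ]]), 't': array([0.25832274, 0.26325155, 0.51477711])}
top {'fx': 467.5368245324978, 'fy': 467.5368245324978, 'cx': 282.288268761822, 'cy': 209.2201603470269, 'R': array([[-9.71559281e-02, -9.95268802e-01, -8.58923276e-04],
       [-9.73973760e-01,  9.52546512e-02, -2.05673688e-01],
       [ 2.04782421e-01, -1.91458493e-02, -9.78620251e-01]]), 't': array([0.04410619, 0.48446473, 0.84249093])}
```

View pics/scene0.png

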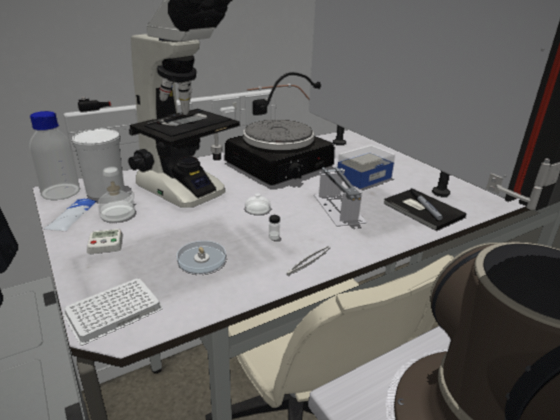

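View pics/top0.png

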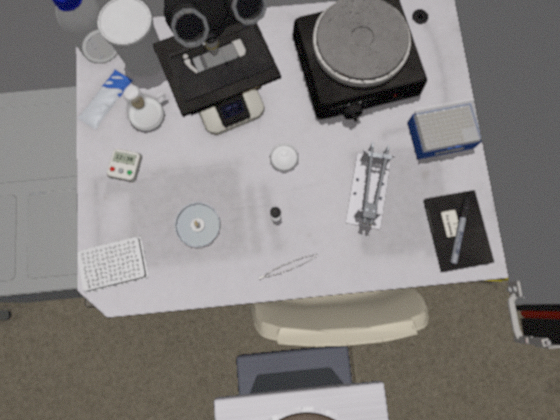

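The scene view shows the dish at about (202,257) and the tweezers on their rest at about (340,190). In the top view the dish is at (198,226), and the tweezers run from the butt at (365,228) to the tips at (378,152). Next I'll zoom in on both.

```bash
cat > h.py <<'E'
import numpy as np,cv2
from workcell import arm
def ray(n,uv):
    m=arm.camera_model(n);R=m['R'];C=-R.T@m['t']
    d=R.T@np.array([(uv[0]-m['cx'])/m['fx'],(uv[1]-m['cy'])/m['fy'],1.]);return C,d
def onz(n,uv,z):
    C,d=ray(n,uv);return C+d*(z-C[2])/d[2]
def proj(n,X):
    m=arm.camera_model(n);c=m['R']@np.asarray(X,float)+m['t'];return np.array([m['fx']*c[0]/c[2]+m['cx'],m['fy']*c[1]/c[2]+m['cy']])
def two(uvs,uvt):
    A,a=ray('scene',uvs);B,b=ray('top',uvt)
    s=np.linalg.lstsq(np.c_[a,-b],B-A,rcond=None)[0];P=A+a*s[0];Q=B+b*s[1];return (P+Q)/2,np.linalg.norm(P-Q)
E
python3 - <<'E'
import cv2,numpy as np
t=np.load('top0.npz')['p'];s=np.load('scene0.npz')['p']
def z(p,x,y,w,h,k,n):cv2.imwrite(n,cv2.resize(p[y:y+h,x:x+w],None,fx=k,fy=k,interpolation=cv2.INTER_CUBIC))
z(t,330,135,80,110,5.45,'pics/a.png');z(t,165,195,70,60,9,'pics/b.png');z(s,170,230,70,50,11,'pics/c.png');z(s,300,155,90,75,8,'pics/d.png')
E
```

```text
(no output)
```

View pics/a.png

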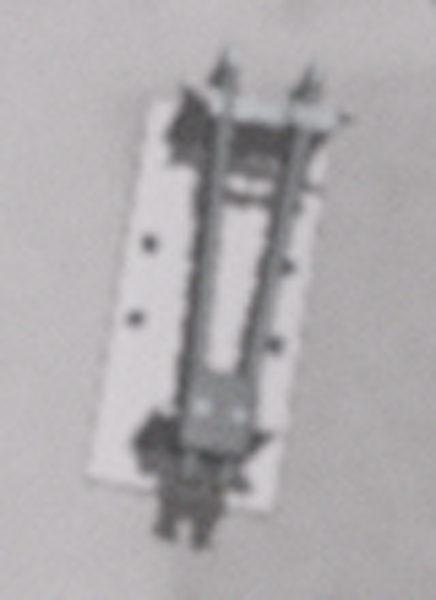

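View pics/b.png

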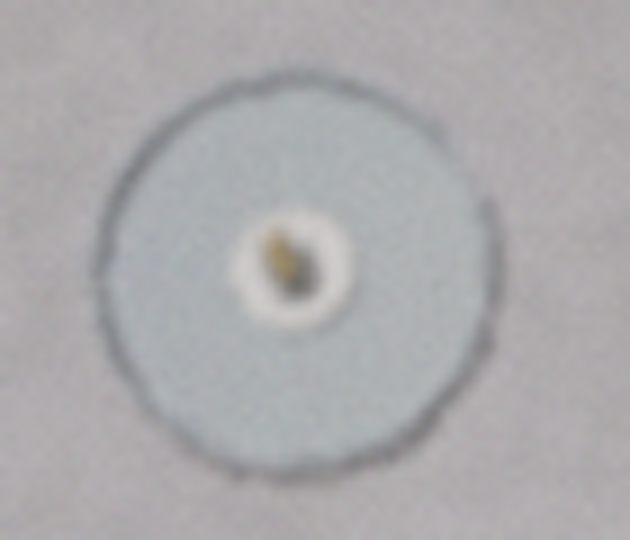

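View pics/c.png

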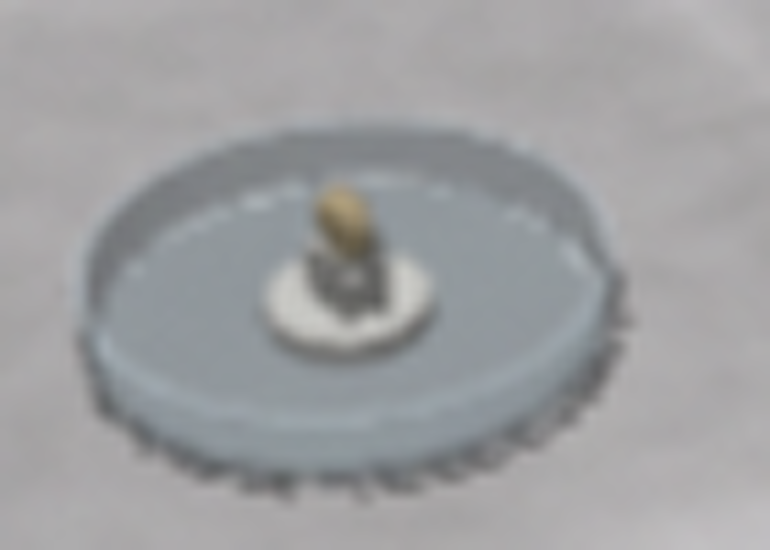

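View pics/d.png

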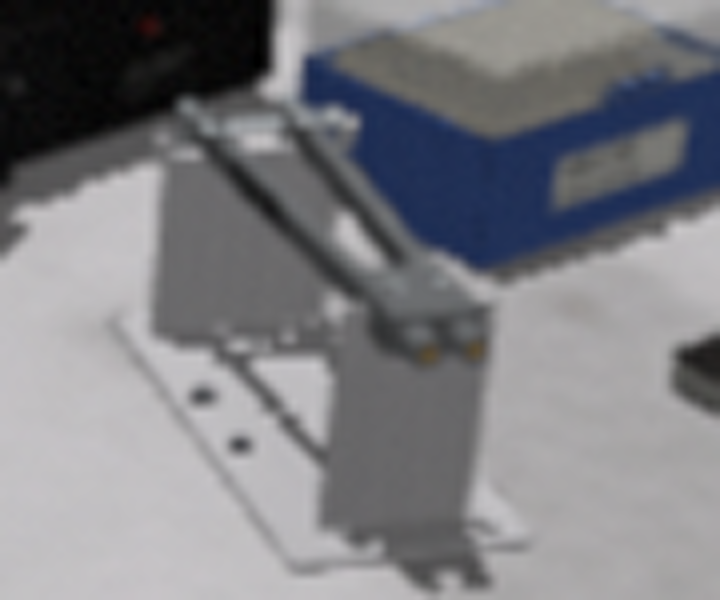

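The top crops show the tweezers with the butt near the robot and the tips pointing away. The gap scale is near crop pixel (250,195). The seed is ochre with its long axis sloping in both views. I'll average some frames and measure.

```bash
python3 - <<'E'
from h import *
out={}
for n in('top','scene'):
    P=[];D=[]
    for i in range(8):
        p,d=arm.read_camera(n);P.append(p.astype(float));D.append(d)
    out[n]=np.mean(P,0);out[n+'d']=np.median(D,0);print(n,'noise',np.std(P,0).mean())
np.savez('avg.npz',**out)
t=out['top']
# dish circle
# seed: ochre = (R+G)/2 - B
for n,(x0,y0,x1,y1) in(('top',(185,215,212,238)),('scene',(192,243,212,262))):
    c=out[n][y0:y1,x0:x1];w=(c[...,2]+c[...,1])/2-c[...,0];w=w-np.median(w)
    print(n);print(np.round(w).astype(int)[4:20,4:20])
    print(np.round(c.mean(2)).astype(int)[4:20,4:20])
    d=out[n+'d'][y0:y1,x0:x1]
    print(np.round(d[4:20,4:20]*1000).astype(int))
E
```

```text
top noise 2.077002866654749
scene noise 0.6230117177235451
top
[[-3 -2 -1  1  2  6  7  6  6  6  7  6  5  2  0  0]
 [-2 -1  0  2  6 11 14 12  8  6  7  6  6  5  2  0]
 [-3  0  1  5  9 17 28 23 11  6  6  6  6  6  4  1]
 [-2  0  3  6  9 21 36 34 15  7  5  6  6  6  5  2]
 [-1  1  4  6  8 19 35 40 26 12  6  6  6  6  6  3]
 [-1  2  5  6  7 14 30 39 33 15  6  5  6  6  6  4]
 [-1  1  5  6  6  9 19 31 28 14  6  5  6  7  6  3]
 [-1  1  5  6  6  7  9 15 16 10  6  7  6  6  6  3]
 [-2  1  3  6  6  6  6  7  7  6  6  6  6  6  5  2]
 [-2 -1  2  5  6  6  6  6  6  6  6  7  6  6  4  0]
 [-2 -1  1  3  5  6  6  6  6  7  7  6  6  4  1  0]
 [-2 -1 -1  1  3  5  5  6  6  6  7  5  4  0 -1 -1]
 [-1 -2 -2 -1  1  2  3  4  5  5  3  2  1 -1  0  0]
 [-2 -2 -1 -2 -2 -1  0  0  1  0  0 -1 -1 -1 -1  0]
 [-2 -2 -2 -2 -2 -2 -1 -1 -2 -1 -1  0 -1  0  0 -1]
 [-2 -1 -1 -1 -2 -1 -2 -1 -2 -2  0 -2  0  0  0  0]]
[[175 174 176 180 186 189 189 191 196 199 198 193 189 181 176 176]
 [175 174 179 186 192 187 180 179 192 199 199 200 199 190 181 176]
 [175 176 183 190 188 175 160 155 174 189 190 198 202 199 187 175]
 [174 180 189 194 1
[... 4009 characters left out ...]
 820 820 821 820 821 821 820]
 [816 817 789 788 786 785 785 785 790 789 818 818 818 818 817 818]
 [814 815 790 788 786 787 786 787 792 792 815 815 813 815 815 814]
 [810 803 792 790 786 785 788 789 788 791 803 802 812 811 811 812]
 [799 798 793 790 787 786 787 787 789 790 801 800 801 808 809 809]
 [797 796 795 791 789 786 787 790 791 793 797 796 797 797 806 806]
 [795 794 793 792 790 787 788 789 792 794 793 795 794 795 803 804]
 [791 791 791 791 791 788 789 792 792 791 792 792 791 795 802 800]
 [788 788 789 789 788 788 789 789 789 789 790 789 791 795 798 798]
 [787 786 786 785 785 786 786 785 787 786 787 790 792 794 795 796]
 [787 785 784 785 783 784 784 785 785 787 788 791 792 792 793 793]]
```

```bash
cat > m1.py <<'E'
from h import *
a=np.load('avg.npz')
def och(n,x0,y0,x1,y1,th):
    c=a[n][y0:y1,x0:x1];w=(c[...,2]+c[...,1])/2-c[...,0];w=w-np.median(w)-th;w[w<0]=0
    # keep center blob
    v,u=np.nonzero(w);return u+x0,v+y0,w[v,u]
u,v,w=och('top',190,216,205,230,8)
P=np.array([onz('top',(x,y),0.023)[:2] for x,y in zip(u,v)])
m=np.average(P,0,w);C=np.cov(P.T,aweights=w);e,V=np.linalg.eigh(C)
print('top uv',np.average(u,weights=w),np.average(v,weights=w),'pos z23',m*1000,'sd',np.sqrt(e)*1000,'long axis deg',np.degrees(np.arctan2(V[1,1],V[0,1])))
uvt=(np.average(u,weights=w),np.average(v,weights=w))
u,v,w=och('scene',195,246,204,254,10);uvs=(np.average(u,weights=w),np.average(v,weights=w))
print('scene',uvs,'two',two(uvs,uvt))
# depth clouds
for n in('top','scene'):
    m=arm.camera_model(n);d=a[n+'d'];vv,uu=np.mgrid[:420,:560]
    X=np.stack([(uu-m['cx'])/m['fx']*d,(vv-m['cy'])/m['fy']*d,d],-1)-m['t'];X=X@m['R']
    np.save(n+'_X.npy',X)
    c=(slice(213,240),slice(185,212)) if n=='top' else (slice(243,264),slice(190,214))
    q=X[c].reshape(-1,3);b=q[(q[:,2]<.003)]
    print(n,'bench/dish z',np.median(X[(slice(250,270),slice(150,220)) if n=='top' else (slice(262,285),slice(240,270))][...,2])*1000)
    s=q[(q[:,2]>.0195)&(q[:,2]<.035)];print(len(s),'seed mean',s.mean(0)*1000,'max',s.max(0)*1000)
    C=np.cov(s[:,:2].T);e,V=np.linalg.eigh(C);print(np.sqrt(e)*1000,np.degrees(np.arctan2(V[1,1],V[0,1])))
    f=q[(q[:,2]>.006)&(q[:,2]<.0095)];cc=cv2.minEnclosingCircle((f[:,:2]*1000).astype(np.float32));print('foot',cc)
E
python3 m1.py
```

```text
top uv 195.75634262748054 223.17734237628736 pos z23 [480.88900209 167.55366966] sd [1.48712478 2.81829451] long axis deg -160.00200961340906
scene (np.float64(200.76243259436788), np.float64(249.14919113241461)) two (array([0.48133297, 0.1681253 , 0.02189967]), np.float64(0.00086875685508304))
top bench/dish z 1.7718718793161614
23 seed mean [479.97083722 166.47975543  25.62542483] max [485.38703269 171.5306875   29.89805311]
[2.35669496 3.05589357] -178.1885890328098
foot ((480.7719421386719, 167.05323791503906), 13.75352668762207)
scene bench/dish z 0.48796063169141235
24 seed mean [477.13371822 169.73500501  23.88271355] max [482.98234229 172.59273999  28.7073041 ]
[1.22845226 3.07129254] -154.38307343128918
foot ((494.3235778808594, 162.69898986816406), 29.903268814086914)
```

```bash
cat > m2.py <<'E'
from h import *
a=np.load('avg.npz')
def cov(n,x0,y0,x1,y1,mode,th):
    c=a[n][y0:y1,x0:x1];B=c[...,0];Y=(c[...,2]+c[...,1])/2
    r=Y/B-1; r=r-np.median(r)
    w=np.clip((r-th)/(.35-th) if mode else r-th,0,1 if mode else 9)
    v,u=np.nonzero(w>0);W=w[v,u];u=u+x0;v=v+y0
    return np.average(np.c_[u,v],axis=0,weights=W),np.cov(np.c_[u,v].T,aweights=W,ddof=0)
def ang(C):
    e,V=np.linalg.eigh(C);return np.degrees(np.arctan2(V[1,1],V[0,1]))%180,np.sqrt(e)
X0=np.array([.481,.1675,.022])
box={'top':(188,216,206,231),'scene':(194,245,206,256)}
for n in box:
    for mode,th in((1,.08),(1,.12),(0,.1)):
        m,C=cov(n,*box[n],mode,th);print(n,mode,th,m,ang(C))
    J=np.array([(proj(n,X0+d)-proj(n,X0-d))/.002 for d in np.eye(3)*.001]).T
    for y in range(0,50,6):
        t=np.radians(y);R=np.array([[np.cos(t),-np.sin(t),0],[np.sin(t),np.cos(t),0],[0,0,1]])
        A=R@np.diag([6.5**2,3.5**2,6.5**2])@R.T*1e-6/4
        C=J@A@J.T+np.eye(2)*.4;print(y,ang(C))
E
python3 m2.py
```

```text
top 1 0.08 [195.938739  223.3877456] (np.float64(65.81765215801624), array([0.68246061, 1.2941313 ]))
top 1 0.12 [195.96272319 223.38429801] (np.float64(65.73928700081129), array([0.59452229, 1.15824009]))
top 0 0.1 [195.94913209 223.37176468] (np.float64(67.0545334001921), array([0.61988575, 1.22463231]))
0 (np.float64(84.7106384718764), array([1.13141988, 1.77500323]))
6 (np.float64(78.56289253712278), array([1.12571043, 1.77492294]))
12 (np.float64(72.46113947218011), array([1.12011405, 1.77542816]))
18 (np.float64(66.4088492409901), array([1.11489585, 1.77648562]))
24 (np.float64(60.40678792078427), array([1.11030286, 1.77804063]))
30 (np.float64(54.45328181384777), array([1.10654997, 1.78002073]))
36 (np.float64(48.544604614306145), array([1.10380821, 1.78233955]))
42 (np.float64(42.67541540156495), array([1.1021961 , 1.78490031]))
48 (np.float64(36.83918958549327), array([1.10177479, 1.78759913]))
scene 1 0.08 [200.84693055 249.73013962] (np.float64(68.02270407259077), array([0.99913663, 1.60237044]))
scene 1 0.12 [200.80593867 249.66981985] (np.float64(67.91130842298026), array([0.94620433, 1.51915057]))
scene 0 0.1 [200.83328198 249.70381967] (np.float64(67.86601856656493), array([0.9701197 , 1.56129483]))
0 (np.float64(74.82562219868578), array([1.24519271, 1.89518133]))
6 (np.float64(71.01029492960211), array([1.2943266 , 1.89416169]))
12 (np.float64(66.90139794106774), array([1.34964829, 1.89334155]))
18 (np.float64(62.39294825914783), array([1.40811989, 1.89278821]))
24 (np.float64(57.3542302417796), array([1.46686214, 1.8926061 ]))
30 (np.float64(51.62739459386235), array([1.52324085, 1.89295001]))
36 (np.float64(45.03575590950854), array([1.5748962 , 1.89403441]))
42 (np.float64(37.418514375748316), array([1.61976027, 1.89612005]))
48 (np.float64(28.71049118044357), array([1.65611989, 1.89943947]))
```

```bash
cat > m3.py <<'E'
from h import *
a=np.load('avg.npz');t=a['top'];X=np.load('top_X.npy')
x0,y0,x1,y1=335,138,405,245
X[...,2]-=.0015
# dark-ness: arms. white plate mask
g=t[y0:y1,x0:x1].mean(2)
print('bg',np.median(g))
wm=(g>196).astype(np.uint8);n,l,st,_=cv2.connectedComponentsWithStats(wm);
pts=np.argwhere(np.isin(l,[i for i in range(1,n) if st[i,4]>30]))[:,::-1]+[x0,y0]
W=np.array([onz('top',p,.004)[:2]*1000 for p in pts.astype(float)],np.float32)
print(len(W),cv2.minAreaRect(W),cv2.boxPoints(cv2.minAreaRect(W)))
# high points from depth
q=X[y0:y1,x0:x1].reshape(-1,3);s=q[(q[:,2]>.064)&(q[:,2]<.082)];print(len(s),np.median(s[:,2]))
print(cv2.minAreaRect((s[:,:2]*1000).astype(np.float32)))
C=np.cov(s[:,:2].T);e,V=np.linalg.eigh(C);print(s.mean(0),np.degrees(np.arctan2(V[1,1],V[0,1])))
# occupancy map in rough tweezers frame
print(np.round((X[y0:y1,x0:x1,2]*1000)[8:95:2,8:56:1]).astype(int))
E
python3 m3.py
```

```text
bg 174.25
703 ((518.9135131835938, -180.74966430664062), (66.02718353271484, 144.95948791503906), 73.24687957763672) [[ 439.99402 -191.46985]
 [ 578.8008  -233.25418]
 [ 597.833   -170.02948]
 [ 459.02625 -128.24515]]
806 0.07105461880047248
((516.5055541992188, -178.61167907714844), (61.6131477355957, 159.83511352539062), 71.45413208007812)
[ 0.508787   -0.17804232  0.07093401] 162.58608535548757
[[ 0  0  1 ... 70 70  1]
 [ 0  1  0 ... 70 69  1]
 [ 0  0  1 ... 70  1  1]
 ...
 [ 0 -1 -1 ...  1  1  0]
 [ 1  0  1 ...  2 -1  1]
 [ 0  0  1 ...  0  1  1]]
```

```bash
cat > rect.py <<'E'
from h import *
def rect(n,img,o,yaw,z,xr,yr,k):  # rows: x from high to low (up=+x), cols: y from + to - (left=+y)
    xs=np.arange(xr[1],xr[0],-1/k);ys=np.arange(yr[1],yr[0],-1/k)
    t=np.radians(yaw);gx,gy=np.meshgrid(xs,ys,indexing='ij')
    wx=o[0]+np.cos(t)*gx-np.sin(t)*gy;wy=o[1]+np.sin(t)*gx+np.cos(t)*gy
    m=arm.camera_model(n);c=np.stack([wx/1000,wy/1000,np.full_like(wx,z/1000)],-1)@m['R'].T+m['t']
    u=m['fx']*c[...,0]/c[...,2]+m['cx'];v=m['fy']*c[...,1]/c[...,2]+m['cy']
    return cv2.remap(img.astype(np.float32),u.astype(np.float32),v.astype(np.float32),cv2.INTER_CUBIC)
E
python3 - <<'E'
from rect import *
a=np.load('avg.npz')
# rest frame, centre (518.9,-180.7)
for z,nm in((72,'hi'),(4,'lo')):
    r=rect('top',a['top'],(518.9,-180.7),-17,z,(-100,100),(-50,50),4)
    for i,x in enumerate(range(100,-100,-20)): cv2.putText(r,str(x),(0,i*80+4),0,.4,(0,0,255),1);cv2.line(r,(0,i*80),(10,i*80),(0,0,255),1)
    for i,y in enumerate(range(50,-50,-10)): cv2.line(r,(i*40,0),(i*40,8 if y else 800),(0,0,255),1)
    r=np.clip(r,0,255);cv2.imwrite(f'pics/r{nm}.png',cv2.resize(r,(300,600)))
h=np.hstack([cv2.imread('pics/rhi.png'),cv2.imread('pics/rlo.png')]);cv2.imwrite('pics/r.png',h)
E
```

```text
[ WARN:0@1.127] global loadsave.cpp:1063 imwrite_ Unsupported depth image for selected encoder is fallbacked to CV_8U.
```

View pics/r.png

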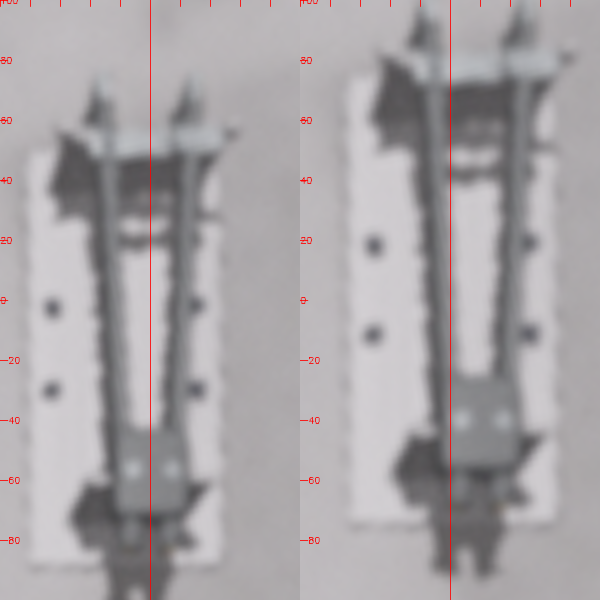

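```bash
cat >> h.py <<'E'
from scipy.spatial.transform import Rotation as Ro
def toolR(s=None):
    s=s or arm.read_state();w,x,y,z=s['eef_rot'];return Ro.from_quat([x,y,z,w])
def target(pos,yaw):
    """shares to bring TCP to pos (m), pointing down, tool y at world yaw+90 (deg)"""
    s=arm.read_state();R=toolR(s);p=np.asarray(pos)
    a=np.radians(yaw+90);y=np.array([np.cos(a),np.sin(a),0]);z=np.array([0,0,-1.]);x=np.cross(y,z)
    T=Ro.from_matrix(np.c_[x,y,z]);d=R.inv().apply(p-s['ee_pos']);r=(R.inv()*T).as_rotvec()
    return np.round(d/.4,4),np.round(r/np.radians(45),4)
E
python3 - <<'E'
from h import *
S=np.load('scene_X.npy').reshape(-1,3);T=np.load('top_X.npy').reshape(-1,3)
A=np.array([.178,.494]);B=np.array([.537,-.186]);
for nm,Q in(('s',S),('t',T)):
  for a,b in((A,B),(B,np.array([.425,.149]))):
    d=b-a;L=np.linalg.norm(d);u=(Q[:,:2]-a)@d/L;n=np.abs((Q[:,0]-a[0])*d[1]-(Q[:,1]-a[1])*d[0])/L
    for lo in np.arange(-.08,L+.08,.08):
        m=(u>lo)&(u<lo+.08)&(n<.11)&(Q[:,2]>-.05)&(Q[:,2]<.5);print(nm,round(lo,2),m.sum(),np.round(np.percentile(Q[m,2],99.5) if m.sum() else 0,3),end=' | ')
    print()
print(target([.5371,-.1862,.12],-16.7),toolR().as_matrix())
E
```

```text
s -0.08 0 0 | s 0.0 749 0.325 | s 0.08 106 -0.024 | s 0.16 2502 0.014 | s 0.24 3172 0.015 | s 0.32 3292 0.013 | s 0.4 3459 0.014 | s 0.48 3055 0.042 | s 0.56 2209 0.048 | s 0.64 2383 0.073 | s 0.72 1849 0.073 | s 0.8 965 0.072 | 
s -0.08 1336 0.072 | s 0.0 2279 0.073 | s 0.08 2019 0.027 | s 0.16 2517 0.048 | s 0.24 2844 0.014 | s 0.32 3774 0.021 | s 0.4 4090 0.013 | 
t -0.08 0 0 | t 0.0 0 0 | t 0.08 6 -0.024 | t 0.16 1035 0.015 | t 0.24 2200 0.016 | t 0.32 2990 0.014 | t 0.4 3955 0.016 | t 0.48 4432 0.009 | t 0.56 4322 0.05 | t 0.64 4436 0.075 | t 0.72 4128 0.075 | t 0.8 3813 0.074 | 
t -0.08 3920 0.074 | t 0.0 4279 0.075 | t 0.08 4297 0.028 | t 0.16 4326 0.05 | t 0.24 4403 0.015 | t 0.32 4428 0.02 | t 0.4 4066 0.015 | 
(array([-1.421 , -1.2953,  0.2223]), array([-0.    ,  0.    , -0.0692])) [[-9.40809782e-01  3.38935030e-01  1.44762124e-05]
 [ 3.38935030e-01  9.40809782e-01 -1.96439096e-05]
 [-2.02773714e-05 -1.35746868e-05 -1.00000000e+00]]
```

Request:
{"name": "jog_arm", "arguments": {
  "series": [
    [-0.71,-0.648,0,0,0,-0.035,0],
    [-0.71,-0.648,0,0,0,-0.035,0],
    [-0.71,-0.648,0,0,0,-0.035,0],
    [-0.71,-0.648,0,0,0,-0.035,0],
    [-0.71,-0.648,0,0,0,-0.035,0],
    [-0.71,-0.648,0,0,0,-0.035,0],
    [-0.71,-0.648,0,0,0,-0.035,0],
    [-0.71,-0.648,0,0,0,-0.035,0]
  ],
  "newtons": 20
}}

```text
clock: 1.9
ee_pos: [0.3574, 0.1535, 0.2089]
eef_rot: [-0.0, 0.16, 0.987, 0.0]
contact_force: [0.4, -0.5, -0.1]
finger_gap: 0.0854
```

```bash
python3 -c "
from h import *
s=arm.read_state();print(s['clock'],s['ee_pos'],s['q'],target([.5371,-.1862,.16],-16.7))"
```

```text
1.9 [0.35739844 0.15348868 0.20894405] [ 4.05249726e-01 -1.31121383e-01 -2.95623667e-01  1.40622646e+00
  4.81240237e-04  7.25636304e-01] (array([-0.6939, -0.6646,  0.1219]), array([ 0.0005, -0.0003, -0.0368]))
```

Request:
{"name": "jog_arm", "arguments": {
  "series": [
    [-0.694,-0.665,0.122,0,0,-0.037,0.4],
    [-0.694,-0.665,0.122,0,0,-0.037,0.4],
    [-0.694,-0.665,0.122,0,0,-0.037,0.4],
    [-0.694,-0.665,0.122,0,0,-0.037,0.4],
    [-0.694,-0.665,0.122,0,0,-0.037,0.4],
    [-0.694,-0.665,0.122,0,0,-0.037,0.4],
    [-0.694,-0.665,0.122,0,0,-0.037,0.4],
    [-0.694,-0.665,0.122,0,0,-0.037,0.4]
  ]
}}

```text
clock: 2.9
ee_pos: [0.5375, -0.1848, 0.1593]
eef_rot: [-0.001, 0.144, 0.99, 0.001]
contact_force: [0.0, 0.8, -0.0]
finger_gap: 0.0511
```

```bash
python3 -c "
from h import *
s=arm.read_state();print(s['clock'],s['ee_pos'],s['q'],s['finger_gap'],target([.5371,-.1862,.056],-16.7))
for n in ('top','scene'):
    p,d=arm.read_camera(n);np.savez(n+'1.npz',p=p,d=d)
    uv=proj(n,s['ee_pos']).astype(int);print(uv)
    c=p[max(0,uv[1]-80):uv[1]+70,max(0,uv[0]-80):uv[0]+80];cv2.imwrite('pics/'+n+'1.png',cv2.resize(c,None,fx=3.5,fy=3.5,interpolation=2))
"
```

```text
2.9 [ 0.5374932  -0.18482134  0.15930249] [-3.31767869e-01  2.13333755e-01 -4.32426571e-02  1.31613081e+00
  1.02843154e-03 -4.18445096e-02] 0.051122725701023365 (array([-0.0005, -0.0039,  0.2583]), array([ 0.0014, -0.0024,  0.002 ]))
[384 156]
[341 138]
```

View pics/top1.png

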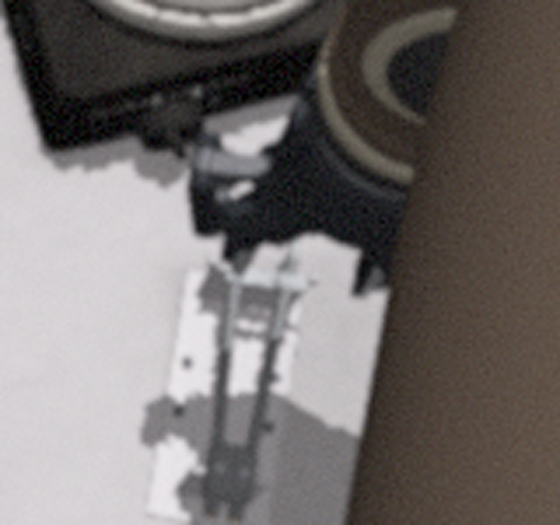

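View pics/scene1.png

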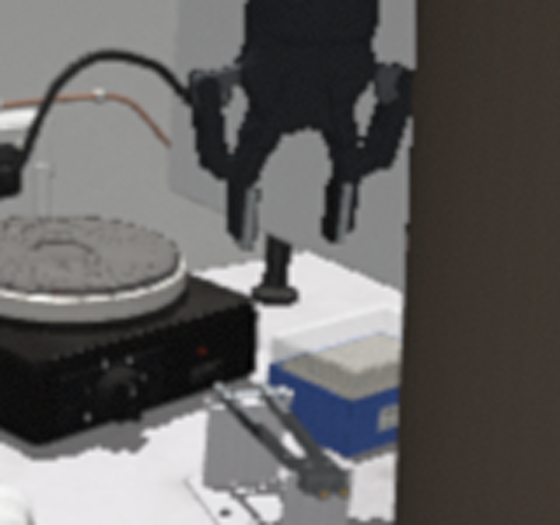

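```bash
python3 -c "
from h import *
s=arm.read_state();R=toolR(s);print(s['clock'],s['ee_pos'])
for n in ('top','scene'):
    p=np.load(n+'1.npz')['p'];d=np.load(n+'1.npz')['d']
    uv=proj(n,s['ee_pos']).astype(int)
    x0,y0=uv[0]-40,uv[1]-50;k=6
    c=cv2.resize(p[y0:y0+90,x0:x0+100],None,fx=k,fy=k,interpolation=2)
    for z in (-.03,-.02,-.01,0,.008):
        for y in (-.0255,0,.0255):
            q=proj(n,s['ee_pos']+R.apply([0,y,z]));cv2.circle(c,tuple(int(v) for v in (q-[x0,y0]+.5)*k),3,(0,0,255) if z else (0,255,0),-1)
    cv2.imwrite('pics/'+n+'1o.png',c)
    m=arm.camera_model(n);vv,uu=np.mgrid[:420,:560]
    X=(np.stack([(uu-m['cx'])/m['fx']*d,(vv-m['cy'])/m['fy']*d,d],-1)-m['t'])@m['R']
    L=R.inv().apply((X.reshape(-1,3)-s['ee_pos']))*1000
    ok=(np.abs(L[:,0])<30)&(np.abs(L[:,1])<70)&(L[:,2]>-60)&(L[:,2]<25)&(d.ravel()>0)
    L=L[ok]
    for sg in(1,-1):
        q=L[L[:,1]*sg>0];
        if len(q): print(n,sg,len(q),'zmax',np.sort(q[:,2])[-6:],'near tip x,y',np.percentile(q[q[:,2]>q[:,2].max()-10],[5,50,95],axis=0))
"
```

```text
3.0 [ 0.53703558 -0.18413948  0.16022527]
top 1 62 zmax [-33.1505437  -32.7977531  -32.17092779 -32.12454858 -30.59003692
 -27.71589784] near tip x,y [[  4.85443044  24.89504056 -37.37982049]
 [  9.53370736  30.46228972 -34.09030875]
 [ 11.13432011  36.03352818 -30.15891606]]
top -1 83 zmax [-27.98572106 -27.38774543 -27.12564078 -26.34894258 -25.9595533
 -25.03100726] near tip x,y [[ -6.96751295 -37.37740194 -34.73946073]
 [  5.54323916 -27.63859662 -31.51438577]
 [ 10.88762612 -27.03994508 -25.9595533 ]]
scene 1 142 zmax [-26.01636827 -25.99392864 -25.74495666 -25.50402639 -25.30907174
 -24.47061422] near tip x,y [[  1.02876024  25.29026137 -34.13464191]
 [ 10.517903    30.90247605 -30.76226245]
 [ 14.18422553  37.07878309 -25.3870536 ]]
scene -1 150 zmax [-27.15247514 -26.9363357  -26.47475661 -25.70207666 -25.32697739
 -25.16829591] near tip x,y [[ -6.58491663 -37.8785113  -34.49186309]
 [  7.77113506 -26.55632395 -31.1904531 ]
 [ 14.80109856 -25.37365437 -25.62705681]]
```

View pics/scene1o.png

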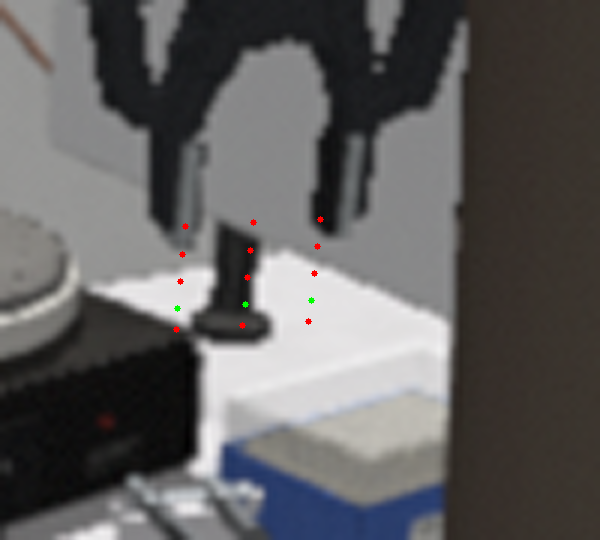

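View pics/top1o.png

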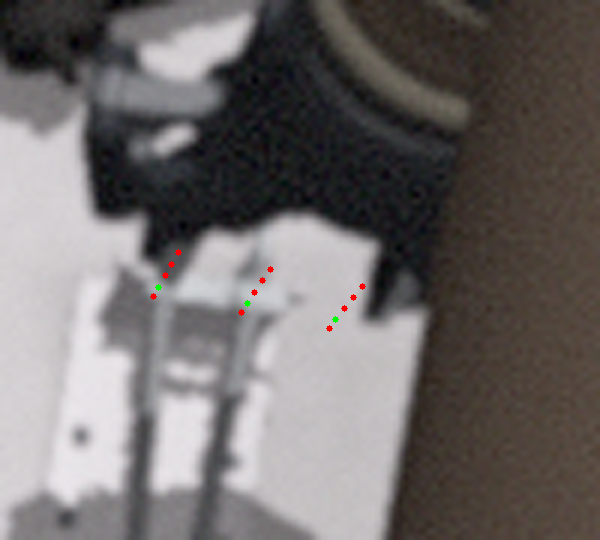

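```bash
cat > fing.py <<'E'
from h import *
import sys
tag=sys.argv[1]
for n in ('top','scene'):
    s=arm.read_state();R=toolR(s)
    p,d=arm.read_camera(n);np.savez(n+tag+'.npz',p=p,d=d)
    m=arm.camera_model(n);vv,uu=np.mgrid[:420,:560]
    X=(np.stack([(uu-m['cx'])/m['fx']*d,(vv-m['cy'])/m['fy']*d,d],-1)-m['t'])@m['R']
    L=R.inv().apply((X.reshape(-1,3)-s['ee_pos']))*1000
    dark=p.reshape(-1,3).max(1)<90
    ok=(np.abs(L[:,0])<30)&(np.abs(L[:,1])<70)&(L[:,2]>-60)&(L[:,2]<25)&(d.ravel()>0)
    L=L[ok]
    for sg in(1,-1):
        q=L[L[:,1]*sg>0];
        if len(q): print(n,sg,len(q),'zmax',np.round(np.sort(q[:,2])[-3:],1),'near tip xyz',np.round(np.percentile(q[q[:,2]>q[:,2].max()-10],[5,50,95],axis=0),1).tolist())
print(s['clock'],s['ee_pos'],s['eef_rot'],s['finger_gap'])
E
python3 fing.py 2
```

```text
top 1 63 zmax [-31.  -28.  -25.3] near tip xyz [[7.0, 24.9, -34.7], [10.7, 30.7, -32.9], [11.6, 35.0, -26.4]]
top -1 83 zmax [-29.7 -27.2 -26. ] near tip xyz [[-5.8, -37.7, -35.6], [5.0, -27.2, -31.6], [11.7, -26.5, -27.2]]
scene 1 144 zmax [-25.3 -25.2 -24.7] near tip xyz [[0.7, 25.7, -34.3], [11.3, 31.4, -30.5], [15.2, 37.2, -25.2]]
scene -1 148 zmax [-26.  -25.2 -25.2] near tip xyz [[-7.8, -34.2, -34.4], [6.4, -27.0, -30.5], [15.1, -25.5, -25.9]]
3.05 [ 0.53699861 -0.18422735  0.1605364 ] [6.92627948e-05 1.43853566e-01 9.89598901e-01 4.02804221e-04] 0.05145527497848323
```

Request:
{"name": "jog_arm", "arguments": {
  "series": [
    [0,-0.004,0.05,0,0,0,0.55],
    [0,-0.004,0.05,0,0,0,0.55],
    [0,-0.004,0.05,0,0,0,0.55]
  ]
}}

```text
clock: 3.48
ee_pos: [0.5366, -0.1853, 0.1416]
eef_rot: [0.001, 0.144, 0.99, 0.0]
contact_force: [0.2, 0.1, -0.4]
finger_gap: 0.0387
```

```bash
python3 fing.py 3; python3 -c "
from h import *
for n,(x,y,w,h) in {'scene':(300,90,90,110),'top':(330,110,90,110)}.items():
    p=np.load(n+'3.npz')['p'];cv2.imwrite('pics/'+n+'3.png',cv2.resize(p[y:y+h,x:x+w],None,fx=5,fy=5,interpolation=2))
"
```

```text
top 1 58 zmax [-31.3 -31.  -29.9] near tip xyz [[2.2, 19.1, -39.2], [8.2, 25.3, -35.4], [11.6, 31.4, -31.1]]
top -1 79 zmax [-26.1 -25.3 -24.2] near tip xyz [[-7.2, -25.2, -34.0], [4.5, -20.7, -30.2], [11.5, -20.3, -25.2]]
scene 1 144 zmax [-24.2 -24.  -23.5] near tip xyz [[-2.8, 19.9, -33.4], [11.3, 24.7, -29.4], [15.5, 31.4, -24.1]]
scene -1 156 zmax [-23.5 -23.3 -23. ] near tip xyz [[-5.9, -29.4, -32.6], [8.6, -20.7, -29.0], [15.1, -19.4, -23.4]]
3.525 [ 0.5368058  -0.18560468  0.14174316] [9.00013920e-04 1.43657725e-01 9.89627000e-01 2.23051078e-04] 0.03818296586550888
```

View pics/scene3.png

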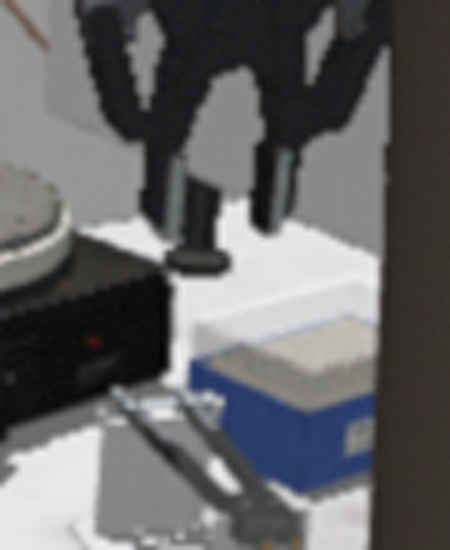

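View pics/top3.png

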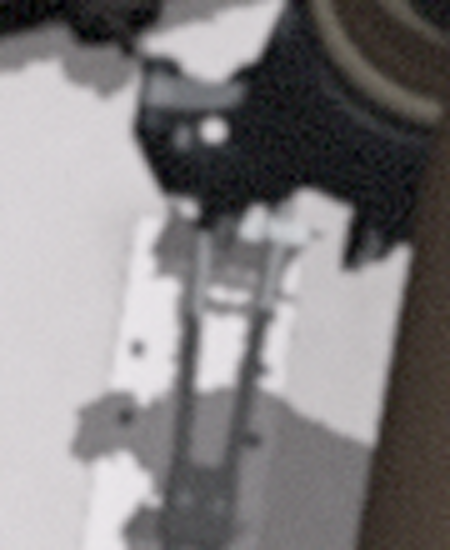

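The two cameras agree that the fingertips are about 23 mm behind the TCP at this opening, where the brief puts them 8 mm ahead. They're also about 4 mm nearer the robot than they should be. I'll go down to a height that's safe under either reading and check there.

```bash
python3 -c "
from h import *
print(target([.5371,-.1862,.058],-16.7))"
```

```text
(array([-0.0004, -0.001 ,  0.2093]), array([0.0009, 0.0024, 0.0038]))
```

Request:
{"name": "jog_arm", "arguments": {
  "series": [
    [0,-0.001,0.209,0,0,0.004,0.55],
    [0,-0.001,0.209,0,0,0.004,0.55],
    [0,-0.001,0.209,0,0,0.004,0.55],
    [0,-0.001,0.209,0,0,0.004,0.55]
  ]
}}

```text
clock: 4.08
ee_pos: [0.5379, -0.1865, 0.0597]
eef_rot: [0.002, 0.145, 0.989, 0.0]
contact_force: [-0.7, 0.8, 0.8]
finger_gap: 0.0386
```

```bash
python3 fing.py 4; python3 -c "
from h import *
for n,(x,y,w,h) in {'scene':(300,120,90,110),'top':(330,110,90,110)}.items():
    p=np.load(n+'4.npz')['p'];cv2.imwrite('pics/'+n+'4.png',cv2.resize(p[y:y+h,x:x+w],None,fx=5,fy=5,interpolation=2))
"
```

```text
top 1 101 zmax [-7.2 -6.8 -3.2] near tip xyz [[-2.7, 8.8, -13.1], [10.7, 11.4, -11.5], [28.2, 14.8, -7.2]]
top -1 126 zmax [-5.3 -4.9 -4.6] near tip xyz [[-10.0, -15.6, -13.6], [8.2, -12.0, -12.1], [27.8, -9.1, -5.4]]
scene 1 198 zmax [-1.1 -0.8 -0.7] near tip xyz [[-23.3, 10.0, -10.5], [2.6, 15.2, -6.4], [25.5, 17.3, -1.2]]
scene -1 206 zmax [-2.1 -1.7 -1.4] near tip xyz [[-26.3, -15.0, -11.2], [0.6, -10.1, -8.9], [23.5, -7.6, -2.3]]
4.125 [ 0.53815873 -0.1865987   0.05995672] [ 2.34687954e-03  1.45326793e-01  9.89380923e-01 -6.68784678e-05] 0.03870745839224786
```

View pics/scene4.png

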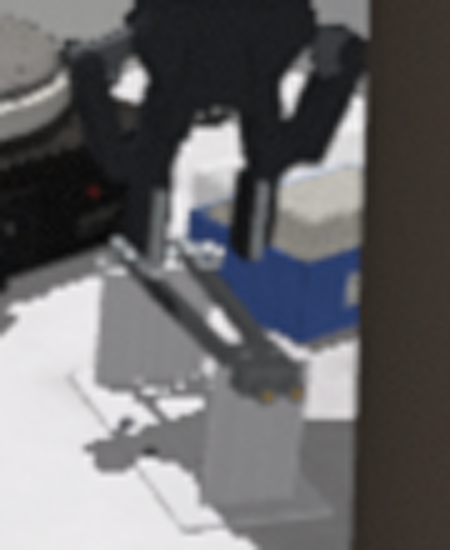

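View pics/top4.png

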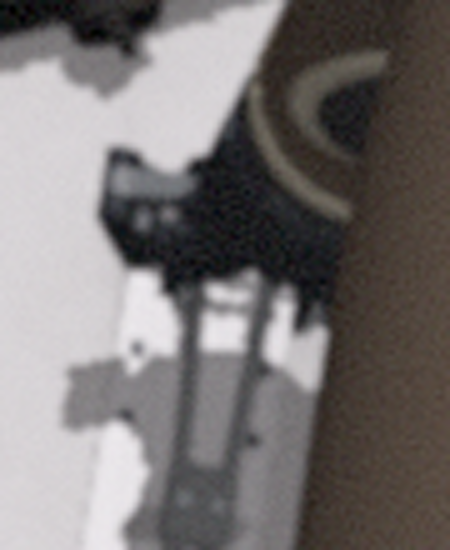

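```bash
cat > tip.py <<'E'
from h import *
import sys
def tips(tag,s,ymin):
  R=toolR(s)
  for n in ('top','scene'):
    z=np.load(n+tag+'.npz');p,d=z['p'],z['d']
    m=arm.camera_model(n);vv,uu=np.mgrid[:420,:560]
    X=(np.stack([(uu-m['cx'])/m['fx']*d,(vv-m['cy'])/m['fy']*d,d],-1)-m['t'])@m['R']
    L=R.inv().apply((X.reshape(-1,3)-s['ee_pos']))*1000
    for sg in(1,-1):
        q=L[(L[:,1]*sg>ymin)&(L[:,1]*sg<45)&(np.abs(L[:,0])<25)&(L[:,2]>-70)&(L[:,2]<10)&(d.ravel()>0)&(p.reshape(-1,3).max(1)<130)]
        if len(q)>5:
            t=q[q[:,2]>q[:,2].max()-12];print(n,sg,len(q),'zmax',np.round(np.sort(q[:,2])[-4:],1),'x5,95',np.round(np.percentile(t[:,0],[3,97]),1),'|y|min',np.round(np.percentile(t[:,1]*sg,3),1))
tips(sys.argv[1],arm.read_state(),float(sys.argv[2]))
E
python3 tip.py 4 18; python3 -c "
from h import *
print(target([.5371,-.1862,.04],-16.7))"
```

```text
top 1 44 zmax [-34.6 -33.  -33.  -31.9] x5,95 [ 0.3 12.4] |y|min 18.9
top -1 40 zmax [-32.5 -31.9 -28.9 -27.2] x5,95 [-2.9 12. ] |y|min 20.8
scene 1 147 zmax [-24.4 -23.  -22.7 -11.9] x5,95 [-22.    5.6] |y|min 20.4
scene -1 177 zmax [-24.5 -23.7 -23.2 -22.9] x5,95 [-7.3 14.2] |y|min 19.3
(array([0.003 , 0.0001, 0.0499]), array([ 0.0007,  0.0061, -0.0002]))
```

```bash
python3 -c "
from h import *
print(target([.5404,-.1872,.026],-16.7))"
```

```text
(array([-0.0054,  0.    ,  0.0849]), array([ 0.0007,  0.0061, -0.0002]))
```

Request:
{"name": "jog_arm", "arguments": {
  "series": [
    [-0.0055,0,0.03,0,0.006,0,0.55],
    [-0.0055,0,0.06,0,0.006,0,0.55],
    [-0.0055,0,0.085,0,0.006,0,0.55],
    [-0.0055,0,0.085,0,0.006,0,0.55]
  ]
}}

```text
clock: 4.68
ee_pos: [0.5394, -0.1869, 0.0245]
eef_rot: [-0.001, 0.145, 0.989, 0.001]
contact_force: [-0.1, 1.0, -0.7]
finger_gap: 0.0384
```

```bash
python3 fing.py 5 >/dev/null; python3 tip.py 5 18; python3 -c "
from h import *
print(arm.read_state()['contact_force'],target([.5404,-.1872,.026],-16.7))
for n,(x,y,w,h) in {'scene':(300,120,90,110),'top':(330,110,90,110)}.items():
    p=np.load(n+'5.npz')['p'];cv2.imwrite('pics/'+n+'5.png',cv2.resize(p[y:y+h,x:x+w],None,fx=5,fy=5,interpolation=2))
"
```

```text
top 1 39 zmax [-36.1 -34.1 -33.6 -33.1] x5,95 [ 8.  12.9] |y|min 19.1
top -1 39 zmax [-27.3 -26.2 -24.4 -23.9] x5,95 [-0.6 13. ] |y|min 20.4
scene 1 147 zmax [-24.5 -24.  -23.7 -22.9] x5,95 [ 0.1 16.1] |y|min 19.1
scene -1 135 zmax [-33.1 -32.9 -30.8 -30.2] x5,95 [ 0.8 14.9] |y|min 19.1
[-0.46321769  0.0269302  -0.7997103 ] (array([-0.0003,  0.0001, -0.0007]), array([ 0.0007, -0.0006, -0.0002]))
```

View pics/scene5.png

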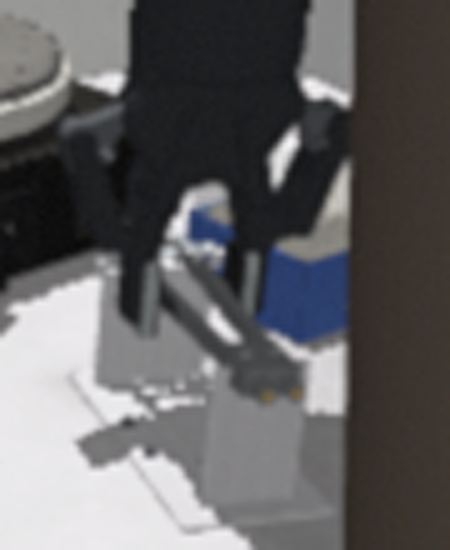

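View pics/top5.png

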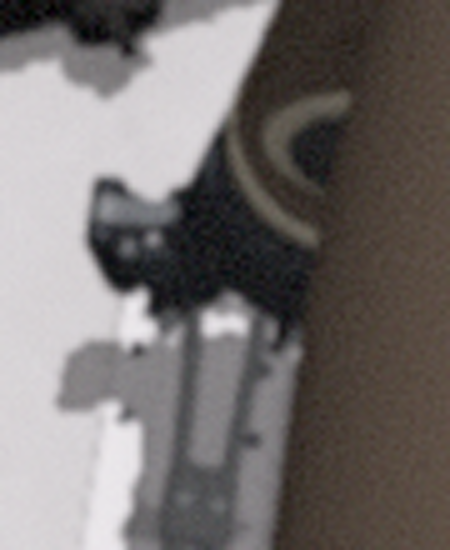

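The fingers straddle both arms (scene crop 150,330 and 250,300) with no contact force. I'll close gently to about 28.5 mm.

Request:
{"name": "jog_arm", "arguments": {
  "series": [
    [0,0,0,0,0,0,0.6],
    [0,0,0,0,0,0,0.63],
    [0,0,0,0,0,0,0.65],
    [0,0,0,0,0,0,0.665],
    [0,0,0,0,0,0,0.665],
    [0,0,0,0,0,0,0.665]
  ]
}}

```text
clock: 5.52
ee_pos: [0.5407, -0.1873, 0.0263]
eef_rot: [0.0, 0.145, 0.989, 0.0]
contact_force: [0.3, 0.3, 6.0]
finger_gap: 0.0289
```

```bash
python3 -c "
from h import *
s=arm.read_state();print(s['contact_force'],s['wrist_torque'],s['finger_gap'],s['ee_pos'])"
```

```text
[0.32295746 0.27843999 5.97921989] [0.06115678 0.00532059 0.00688557] 0.028874102011655797 [ 0.54071418 -0.18734586  0.026332  ]
```

Request:
{"name": "jog_arm", "arguments": {
  "series": [
    [0,0,-0.01,0,0,0,0.67],
    [0,0,-0.03,0,0,0,0.67],
    [0,0,-0.06,0,0,0,0.67],
    [0,0,-0.1,0,0,0,0.67],
    [0,0,-0.15,0,0,0,0.67],
    [0,0,-0.2,0,0,0,0.67],
    [0,0,-0.2,0,0,0,0.67]
  ]
}}

```text
clock: 6.4
ee_pos: [0.542, -0.1878, 0.1088]
eef_rot: [0.002, 0.145, 0.989, -0.0]
contact_force: [0.9, -0.5, -1.2]
finger_gap: 0.0281
```

```bash
python3 fing.py 6 >/dev/null;  python3 -c "
from h import *
s=arm.read_state();print(s['contact_force'],s['wrist_torque'],s['finger_gap'],s['ee_pos'])
for n,(x,y,w,h) in {'scene':(290,90,100,120),'top':(320,110,100,120)}.items():
    p=np.load(n+'6.npz')['p'];cv2.imwrite('pics/'+n+'6.png',cv2.resize(p[y:y+h,x:x+w],None,fx=5,fy=5,interpolation=2))
"
```

```text
[ 0.27994618 -0.65530979 -1.10302644] [ 0.01588533 -0.07256223  0.0603377 ] 0.028030215535640876 [ 0.54072696 -0.18736178  0.10640679]
```

View pics/scene6.png

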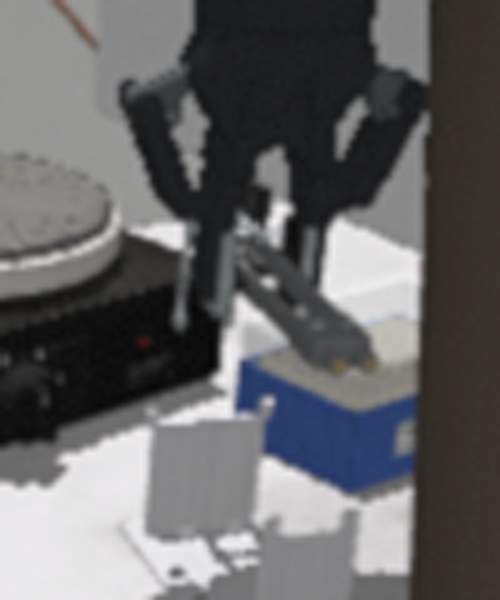

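View pics/top6.png

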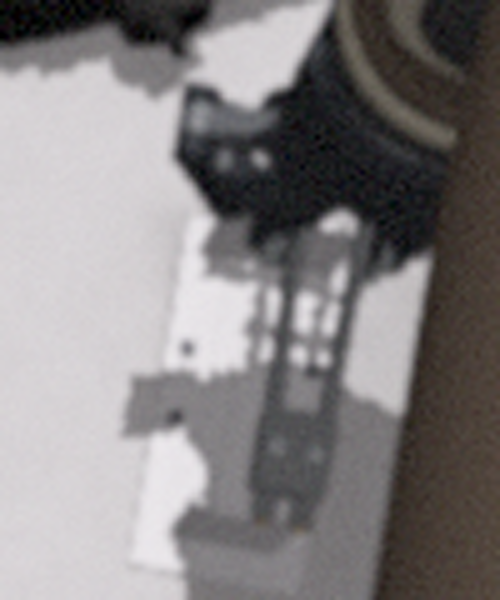

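```bash
python3 -c "
from h import *
print(target([.4282,.1504,.106],18))"
```

```text
(array([0.5122, 0.7279, 0.0008]), array([ 2.000e-04,  1.600e-03, -7.712e-01]))
```

Request:
{"name": "jog_arm", "arguments": {
  "series": [
    [0.03,0.04,0,0,0,-0.05,0.67],
    [0.09,0.13,0,0,0,-0.14,0.67],
    [0.17,0.25,0,0,0,-0.27,0.67],
    [0.26,0.37,0,0,0,-0.4,0.67],
    [0.35,0.49,0,0,0,-0.53,0.67],
    [0.43,0.61,0,0,0,-0.66,0.67],
    [0.49,0.69,0,0,0,-0.74,0.67],
    [0.512,0.728,0,0,0,-0.771,0.67]
  ]
}}

```text
clock: 7.5
ee_pos: [0.4258, 0.1525, 0.1056]
eef_rot: [-0.0, -0.159, 0.987, 0.0]
contact_force: [0.6, 0.4, -0.9]
finger_gap: 0.0283
```

Request:
{"name": "jog_arm", "arguments": {
  "series": [
    [0,0,0,0,0,0,0.67]
  ]
}}

```text
clock: 7.62
ee_pos: [0.4243, 0.1536, 0.105]
eef_rot: [-0.001, -0.161, 0.987, 0.0]
contact_force: [-0.1, 0.6, -0.6]
finger_gap: 0.0283
```

```bash
python3 fing.py 7 >/dev/null;  python3 -c "
from h import *
s=arm.read_state();print(s['clock'],s['contact_force'],s['finger_gap'],s['ee_pos'],target([.4282,.1504,.106],18))
for n,(x,y,w,h) in {'scene':(150,160,120,120),'top':(140,150,120,120)}.items():
    p=np.load(n+'7.npz')['p'];cv2.imwrite('pics/'+n+'7.png',cv2.resize(p[y:y+h,x:x+w],None,fx=5,fy=5,interpolation=2))
"
```

```text
7.725 [ 0.32283943 -0.76342303 -0.01553544] 0.02823468943065332 [0.4248533  0.15243622 0.10504807] (array([-0.0063, -0.0075, -0.0024]), array([ 0.0001, -0.002 ,  0.0082]))
```

View pics/scene7.png

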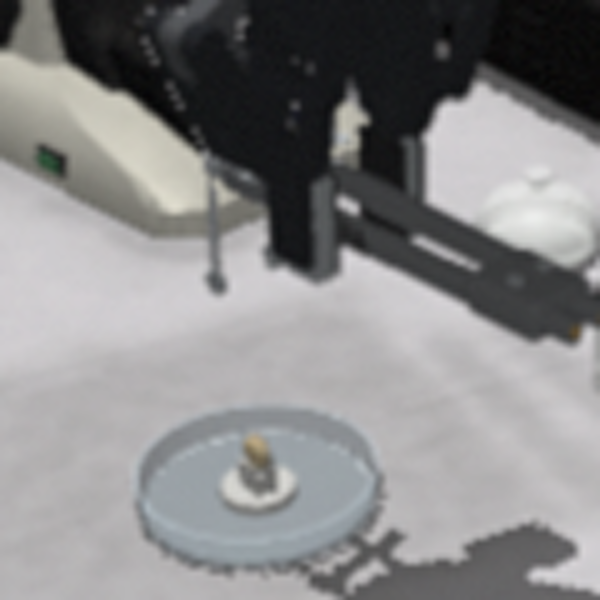

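View pics/top7.png

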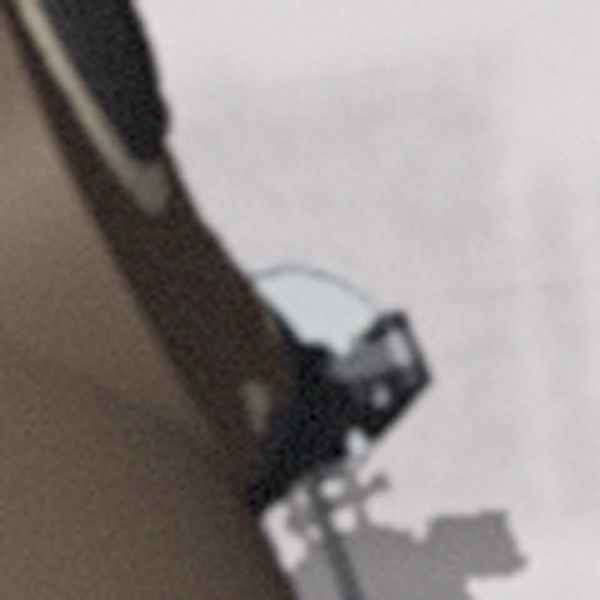

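```bash
cat > disc.py <<'E'
from h import *
import sys
tag=sys.argv[1];gap=float(sys.argv[2])
s=arm.read_state();R=toolR(s)
# tweezers frame in tool: x_tw = -tool x, y_tw = tool y, z_tw=-tool z ; TCP = tw x 69.5, tw z = (26.3-67)
def tw(p,X0=69.5,Z0=-40.7):
    p=np.asarray(p,float);l=np.array([-(p[0]-X0),p[1],-(p[2]-Z0)])/1000
    return s['ee_pos']+R.apply(l)
if __name__=='__main__':
    yw=R.as_matrix()[:,1];print('yaw',np.degrees(np.arctan2(yw[1],yw[0]))-90,s['ee_pos'])
    print('mid pred',tw([125,0,-45])*1000)
    for nm,p in(('Lout',[125,gap/2+2,-45]),('Rin',[125,-gap/2,-45]),('Rout',[125,-gap/2-2,-45]),('tipL',[126,gap/2+4,0]),('butt',[-24,0,7]),('buttTopFront',[6,0,7])):
        print(nm,tw(p)*1000,'scene',proj('scene',tw(p)).round(1),'top',proj('top',tw(p)).round(1))
    z=np.load('scene'+tag+'.npz');d=z['d'];m=arm.camera_model('scene')
    u,v=np.round(proj('scene',tw([125,gap/2+2,-45]))).astype(int)
    vv,uu=np.mgrid[v-7:v+8,u-8:u+9];dd=d[v-7:v+8,u-8:u+9]
    X=(np.stack([(uu-m['cx'])/m['fx']*dd,(vv-m['cy'])/m['fy']*dd,dd],-1)-m['t'])@m['R']
    near=dd<np.median(dd)-.02
    q=X[near];print(near.sum());print(near.astype(int))
    print('depth pts mean',q.mean(0)*1000,'min',q.min(0)*1000,'max',q.max(0)*1000)
E
python3 disc.py 7 24
```

```text
yaw 18.36927500298701 [0.4248533  0.15243622 0.10504807]
mid pred [477.51870414 169.92468063 100.66072366]
Lout [473.10674199 183.21131259 100.66184931] scene [192.  215.5] top [179.4 220.6]
Rin [481.30038598 158.53613895 100.65975882] scene [203.7 210.1] top [192.9 214.8]
Rout [481.93066629 156.63804867 100.65959801] scene [204.5 209.7] top [193.9 214.4]
tipL [473.49386536 185.4434299  145.66038026] scene [188.9 192. ] top [172.3 215.7]
butt [336.19015247 122.99066301 152.89518042] scene [262.6 215.3] top [213.9 293.8]
buttTopFront [364.66147029 132.44485954 152.84796136] scene [247.9 208.6] top [207.  276.7]
47
[[0 0 0 0 0 0 0 0 1 1 0 0 0 0 0 0 0]
 [0 0 0 0 0 0 0 0 1 1 0 0 0 0 0 0 0]
 [0 0 0 0 0 0 0 0 1 1 0 0 0 0 0 0 0]
 [0 0 0 0 0 0 0 0 0 1 0 0 0 0 0 0 0]
 [0 0 0 0 0 0 0 0 0 1 0 0 0 0 0 0 0]
 [0 0 0 0 0 0 0 0 0 1 0 0 0 0 0 0 0]
 [0 0 0 0 0 0 0 0 1 1 1 0 0 0 0 0 0]
 [0 0 0 0 0 0 0 0 1 1 1 0 0 0 0 0 0]
 [0 0 0 0 0 0 0 0 1 1 1 1 0 0 0 0 0]
 [0 1 0 0 0 0 0 0 1 1 1 1 0 0 0 0 0]
 [0 0 0 0 0 0 0 0 1 1 1 1 0 0 0 0 0]
 [0 0 0 0 0 0 0 0 0 0 1 0 0 0 0 0 0]
 [0 0 0 0 0 0 0 0 0 0 0 0 0 0 0 0 0]
 [0 0 0 1 0 0 0 0 1 0 0 0 0 1 0 0 0]
 [1 1 0 1 1 1 1 1 1 1 1 1 0 1 1 1 1]]
depth pts mean [512.68412429 168.44539154  72.39584984] min [-147.4305272   119.16282447   -0.8480412 ] max [626.21188016 400.40698581 467.93800393]
```

```bash
python3 -c "
from h import *
print(target([.4305,.1512,.056],18))"
```

```text
(array([-0.0126, -0.0074,  0.1226]), array([ 0.0001, -0.002 ,  0.0082]))
```

Request:
{"name": "jog_arm", "arguments": {
  "series": [
    [-0.004,-0.002,0.03,0,-0.001,0.004,0.67],
    [-0.008,-0.004,0.07,0,-0.002,0.008,0.67],
    [-0.0125,-0.0075,0.11,0,-0.002,0.008,0.67],
    [-0.0125,-0.0075,0.1225,0,-0.002,0.008,0.67],
    [-0.0125,-0.0075,0.1225,0,-0.002,0.008,0.67],
    [-0.0125,-0.0075,0.1225,0,-0.002,0.008,0.67]
  ]
}}

```text
clock: 8.48
ee_pos: [0.4308, 0.1512, 0.0565]
eef_rot: [0.0, -0.156, 0.988, 0.0]
contact_force: [0.3, -0.8, -0.8]
finger_gap: 0.0283
```

```bash
cat > snap.py <<'E'
from h import *
import sys
tag,N=sys.argv[1],int(sys.argv[2])
P=[];D=[];E=[]
for i in range(N):
    p,d=arm.read_camera('scene');P.append(p.astype(float));D.append(d);E.append(arm.read_state()['ee_pos'])
p=np.mean(P,0);np.savez('scene'+tag+'.npz',p=p,d=np.median(D,0));print(np.round(np.array(E)*1000,1).tolist())
x,y,w,h=150,160,120,120
cv2.imwrite('pics/scene'+tag+'.png',cv2.resize(p[y:y+h,x:x+w].astype(np.uint8),None,fx=5,fy=5,interpolation=2))
E
python3 snap.py 8 4; python3 disc.py 8 24;
```

```text
[[430.9, 151.3, 56.6], [430.9, 151.3, 56.6], [430.9, 151.3, 56.6], [430.8, 151.3, 56.5]]
yaw 18.016194100739497 [0.43078156 0.15129944 0.05651692]
mid pred [483.56407082 168.46634158  52.26903959]
Lout [479.23406979 181.77990947  52.27006334] scene [193.3 237.6] top [185.5 222. ]
Rin [487.27550028 157.05471196  52.26816209] scene [204.5 231.9] top [198.3 216.6]
Rout [487.89407186 155.15277369  52.26801584] scene [205.4 231.5] top [199.3 216.2]
tipL [479.52729804 183.97493405  97.2711287 ] scene [190.4 215.7] top [179.2 217.5]
butt [341.82446678 122.36406991 104.12909351] scene [260.8 241.2] top [218.1 291.2]
buttTopFront [370.35352897 131.64263753 104.15726593] scene [246.8 234.1] top [211.6 275.2]
88
[[0 0 0 0 0 0 0 0 0 1 1 0 0 0 0 0 0]
 [0 0 0 0 0 0 0 0 0 1 1 0 0 0 0 0 0]
 [0 0 0 0 0 0 0 0 0 1 1 0 0 0 0 0 0]
 [0 0 0 0 0 0 0 0 0 1 1 0 0 0 0 0 0]
 [0 0 0 0 0 0 0 0 0 1 1 0 0 0 0 0 0]
 [0 0 0 0 0 0 0 0 1 1 1 0 0 0 0 0 0]
 [0 0 0 0 0 0 0 0 1 1 1 1 0 0 0 0 0]
 [0 0 0 0 0 0 0 0 1 1 1 1 0 0 0 0 0]
 [0 0 0 0 0 0 0 0 0 1 1 1 0 0 0 0 0]
 [0 0 0 0 0 0 0 0 0 1 1 1 0 0 0 0 0]
 [0 0 0 0 0 0 0 0 0 0 0 1 1 1 1 1 1]
 [0 0 0 0 0 0 0 1 1 1 1 1 1 1 1 1 1]
 [0 0 0 0 1 1 1 1 1 1 1 1 1 1 1 1 1]
 [0 0 1 1 1 1 1 1 1 1 1 1 1 1 1 1 1]
 [1 1 1 1 1 1 1 1 1 1 1 1 1 1 1 1 1]]
depth pts mean [507.131778   169.80585197  24.81769487] min [471.60854657 152.92442528   4.06152203] max [523.88837241 184.77691216  67.53763716]
```

View pics/scene8.png

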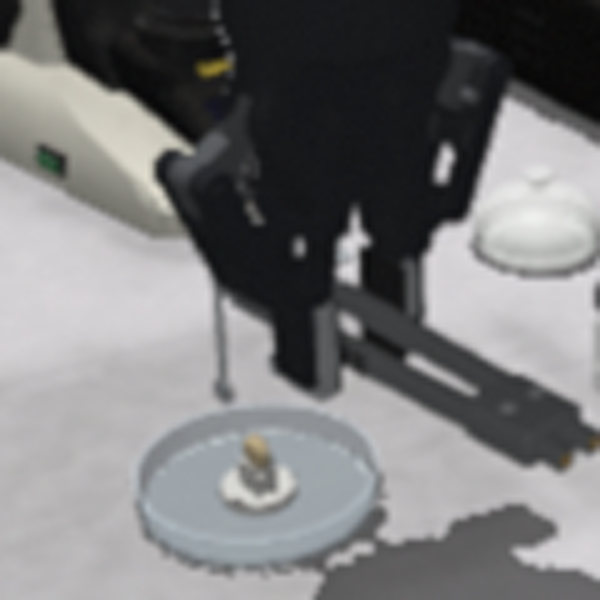

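```bash
cat > m8.py <<'E'
from rect import *
s=arm.read_state()
P=[];D=[]
for i in range(4):
    p,d=arm.read_camera('top');P.append(p.astype(float));D.append(d)
t=np.mean(P,0);np.savez('top8.npz',p=t,d=np.median(D,0))
o=s['ee_pos'][:2]*1000
r1=rect('top',t,o,18.0,104.2,(-110,10),(-40,40),5)
sc=np.load('scene8.npz')['p'];r2=rect('scene',sc,o,18.0,104.2,(-110,10),(-40,40),5)
r=np.hstack([r1,r2])
for k in(0,400):
    cv2.line(r,(k+200,0),(k+200,600),(0,0,255),1)
    for x in range(0,-110,-10):cv2.line(r,(k,(10-x)*5),(k+8,(10-x)*5),(0,0,255),1)
cv2.imwrite('pics/r8.png',np.clip(r,0,255).astype(np.uint8))
z=np.load('scene8.npz');cv2.imwrite('pics/s8z.png',np.hstack([cv2.resize(z['p'][210:260,180:215].astype(np.uint8),None,fx=11,fy=11,interpolation=2)]))
m=arm.camera_model('scene');d=z['d']
for rows,cols in((range(235,240),range(193,197)),):
    for v in rows: print(v,[(np.array([(u-m['cx'])/m['fx']*d[v,u],(v-m['cy'])/m['fy']*d[v,u],d[v,u]])-m['t'])@m['R']*1000 if 0 else np.round(((np.array([(u-m['cx'])/m['fx']*d[v,u],(v-m['cy'])/m['fy']*d[v,u],d[v,u]])-m['t'])@m['R'])*1000).astype(int).tolist() for u in cols])
E
python3 m8.py
```

```text
235 [[568, 151, 0], [477, 181, 59], [475, 180, 59], [563, 146, 1]]
236 [[479, 182, 56], [477, 181, 57], [476, 180, 57], [560, 148, 1]]
237 [[481, 182, 52], [476, 181, 55], [474, 180, 56], [473, 179, 56]]
238 [[479, 182, 51], [476, 182, 53], [474, 180, 54], [473, 179, 54]]
239 [[553, 157, 0], [478, 181, 50], [475, 180, 51], [474, 179, 51]]
```

View pics/r8.png

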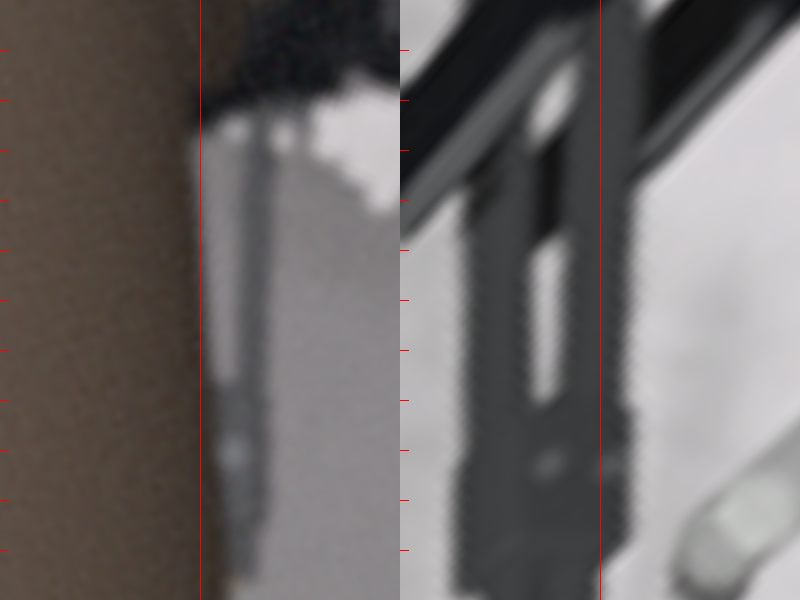

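View pics/s8z.png

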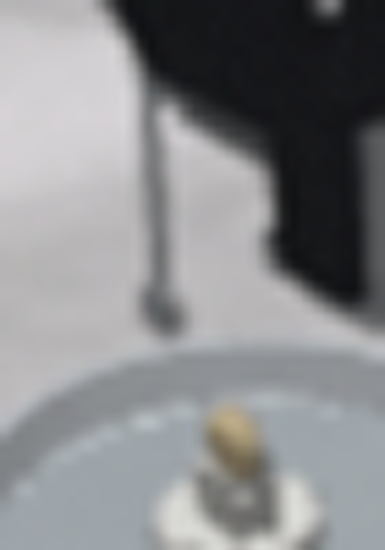

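```bash
cat > m9.py <<'E'
from h import *
from disc import tw,s,R
z=np.load('scene8.npz');p=z['p'];g=p.mean(2)
# shank centre per row: darkest weighted vs background in cols 188..200
for v in range(217,241):
    row=g[v,188:200];bg=np.percentile(row,75);w=np.clip(bg-row-8,0,None)
    if w.sum(): print(v,round((w*np.arange(188,200)).sum()/w.sum(),2),round(w.sum()),end=' ; ')
print()
for pitch in(-4,-2,0,2,4):
    a=np.radians(pitch)
    def f(q):
        x,y,zz=q;x-=66;return tw([66+x*np.cos(a)-zz*np.sin(a),y,zz*np.cos(a)+x*np.sin(a)])
    A=proj('scene',f([125,13,-8]));B=proj('scene',f([125,13,-38]));C=proj('scene',f([125,13,-45]))
    print(pitch,'slope',(B-A)[0]/(B-A)[1],A,C)
# block top by depth, scene: points in region
m=arm.camera_model('scene');d=z['d'];vv,uu=np.mgrid[:420,:560]
X=(np.stack([(uu-m['cx'])/m['fx']*d,(vv-m['cy'])/m['fy']*d,d],-1)-m['t'])@m['R']
L=R.inv().apply(X.reshape(-1,3)-s['ee_pos'])*1000
T=np.c_[69.5-L[:,0],L[:,1],-L[:,2]-40.7]
T[:,0]=69.5-L[:,0]
ok=(np.abs(T[:,1])<25)&(T[:,0]>-40)&(T[:,0]<50)&(T[:,2]>-14)&(T[:,2]<20);Q=T[ok];print(len(Q))
for lo in range(-35,50,8):
    q=Q[(Q[:,0]>=lo)&(Q[:,0]<lo+8)]
    if len(q)>4:print(lo,len(q),'z',np.round(np.percentile(q[:,2],[10,50,75,90]),1),'y',np.round(np.percentile(q[:,1],[3,97]),1))
E
python3 m9.py
```

```text
Traceback (most recent call last):
  File "m9.py", line 2, in <module>
    from disc import tw,s,R
  File "disc.py", line 3, in <module>
    tag=sys.argv[1];gap=float(sys.argv[2])
        ~~~~~~~~^^^
IndexError: list index out of range
```

```bash
python3 m9.py 8 24
```

```text
217 196.14 1121 ; 218 196.3 1023 ; 219 196.48 840 ; 220 196.64 660 ; 221 196.48 490 ; 222 195.7 279 ; 223 194.25 185 ; 224 193.85 172 ; 225 193.55 154 ; 226 193.58 141 ; 227 193.74 134 ; 228 193.8 129 ; 229 193.82 124 ; 230 193.91 109 ; 231 194.0 102 ; 232 194.02 112 ; 233 194.03 113 ; 234 194.06 113 ; 235 193.99 118 ; 236 193.76 170 ; 237 193.98 245 ; 238 194.32 293 ; 239 194.59 251 ; 240 194.8 108 ; 
-4 slope 0.12220684075582662 [192.9344249 221.6500206] [195.19471119 240.14559972]
-2 slope 0.09827243238161172 [192.71596547 220.55528579] [194.51413963 238.85313511]
0 slope 0.07377088963893771 [192.5232123 219.466537 ] [193.85709779 237.54799827]
2 slope 0.048624155265331176 [192.35644528 218.38491983] [193.22421707 236.23143651]
4 slope 0.022746880212467534 [192.21592376 217.31158152] [192.61611245 234.90470574]
643
-35 56 z [-3.   0.8  1.8  2.1] y [-5.1 13.3]
-27 93 z [-3.5  3.7  4.8  5.1] y [-8.3 15.2]
-19 69 z [-3.6  4.7  5.2  5.4] y [-7.8 15.2]
-11 65 z [-3.6  4.8  5.2  5.5] y [-7.5 15.2]
-3 47 z [-3.7  3.6  5.1  5.4] y [-7.1 15.1]
5 48 z [-4.1  1.6  3.2  3.6] y [-8.3 14.3]
13 51 z [-3.8  1.3  3.   3.6] y [-8.7 14.5]
21 50 z [-4.7  1.3  3.3  3.8] y [-9.4 14.4]
29 51 z [-4.   2.   3.2  3.6] y [-9.3 14.7]
37 48 z [-3.9  1.3  3.5  3.9] y [-10.   14.8]
45 30 z [-3.9  1.5  3.8  4.1] y [-9.4 15. ]
```

The tweezers hang almost level, about 3 mm farther back than I assumed (the TCP sits at tweezers x of about 72.5 mm). The current pose already allows for that. The left disc is at scene pixel (194.3,238.2) and the seed at (201,249.5). I'll lower 30 mm with the discs still about 24 mm apart, then compare disc and seed directly.

Request:
{"name": "jog_arm", "arguments": {
  "series": [
    [0,0,0.01,0,0,0,0.67],
    [0,0,0.025,0,0,0,0.67],
    [0,0,0.04,0,0,0,0.67],
    [0,0,0.055,0,0,0,0.67],
    [0,0,0.068,0,0,0,0.67],
    [0,0,0.075,0,0,0,0.67],
    [0,0,0.075,0,0,0,0.67]
  ]
}}

```text
clock: 9.75
ee_pos: [0.4304, 0.1512, 0.026]
eef_rot: [-0.0, -0.157, 0.988, 0.0]
contact_force: [0.1, 0.3, -0.3]
finger_gap: 0.0285
```

```bash
python3 snap.py 10 4; python3 - <<'E'
from h import *
s=arm.read_state();print(s['contact_force'],s['finger_gap'],s['clock'])
z=np.load('scene10.npz');cv2.imwrite('pics/s10z.png',cv2.resize(z['p'][225:275,170:230].astype(np.uint8),None,fx=12,fy=12,interpolation=2))
print(onz('scene',(200.83,249.7),.022),onz('scene',(200.83,249.15),.022))
E
```

```text
[[430.5, 151.2, 26.2], [430.7, 151.3, 26.3], [430.7, 151.3, 26.4], [430.7, 151.3, 26.5]]
[0.25119418 0.42810846 0.06179501] 0.028076223481570826 9.95
[0.47982588 0.16906536 0.022     ] [0.48148489 0.16838397 0.022     ]
```

View pics/s10z.png

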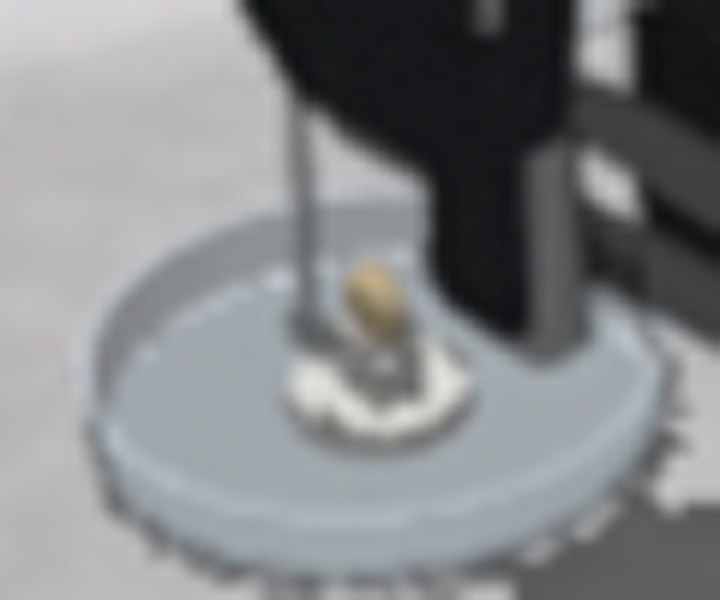

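```bash
cat > rel.py <<'E'
from h import *
import sys
gap=float(sys.argv[1])
S=np.array([.481,.168,.022]);t=np.radians(18);ex=np.array([np.cos(t),np.sin(t),0]);ey=np.array([-np.sin(t),np.cos(t),0])
p0=proj('scene',S);print('seed proj',p0)
print('disc centroid if centred',proj('scene',S+ey*(gap/2+1)/1000))
print('disc face outer',proj('scene',S+ey*(gap/2+2)/1000),'top of shank@-15',proj('scene',S+ey*(gap/2+1)/1000+[0,0,.025]))
for n,e in(('x',ex),('y',ey),('z',np.array([0,0,1]))):print(n,(proj('scene',S+e*.01)-p0)/10)
E
python3 rel.py 24; python3 - <<'E'
from h import *
g=np.load('scene10.npz')['p'];a=np.load('avg.npz')['scene']
d=(a-g).mean(2)   # darkening vs empty scene
print(np.round(d[230:258,186:210]).astype(int))
E
```

```text
seed proj [201.12977701 249.22412513]
disc centroid if centred [195.56386261 252.17341084]
disc face outer [195.1305668  252.40300709] top of shank@-15 [194.70595556 240.46501899]
x [-0.35728961 -0.20967711]
y [-0.42704778  0.22628553]
z [-0.03030327 -0.46070286]
[[-18 -19 -18 -19 -20 -18  18 100 143 145 141 140 140 142 144 147 146 146
  147 147 147 148 148 147]
 [-18 -18 -18 -18 -19 -19   0  53 120 146 144 141 143 144 143 144 145 146
  147 148 149 149 148 145]
 [-18 -18 -18 -18 -19 -19 -18  15  89 136 144 145 144 145 146 143 143 144
  145 146 148 147 147 144]
 [-18 -18 -19 -18 -18 -19 -19   5  64 103 120 137 147 148 146 146 142 144
  144 145 146 146 143 144]
 [-18 -18 -18 -18 -18 -19 -19   2  46  60  65 100 136 146 147 148 145 145
  147 148 145 145 144 142]
 [-18 -18 -18 -18 -19 -19 -18   1  42  37  16  47 104 129 139 145 146 145
  147 146 146 144 143 143]
 [-18 -18 -18 -18 -18 -19 -18   1  42  37  -1   5  53  90 115 130 140 145
  145 146 145 145 143 142]
 [-18 -18 -18 -18 -18 -18 -18   0  41  38  -2 -16   2  31  62  93 119 135
  143 146 146 145 145 144]
 [-19 -18 -18 -19 -18 -19 -1
[... 1292 characters left out ...]
17 -16 -16 -16 -16 -16   2  36  49  34  12  -7 -13 -11 -10 -11 -12
  -14 -18 -13  10  46  86]
 [-17 -16 -16 -16 -16 -16 -16  -2  32  54  50  34   2 -14 -12 -11 -10 -10
  -12 -16 -14 -12  -3  30]
 [-16 -17 -16 -16 -16 -17 -16  -7  19  47  62  44  -1 -14 -14 -11 -11 -10
  -13 -15  -1   9  -9  -9]
 [-16 -17 -17 -16 -16 -16 -17 -16  -7  20  51  41  -6 -13 -12 -13 -12 -11
  -12 -15  -1  26  19  -8]
 [-16 -16 -17 -16 -17 -17 -16 -17 -18  -9   7   4 -12 -13 -12 -14 -14 -11
  -12 -17 -18   4  22   0]
 [-16 -16 -16 -16 -16 -16 -16 -17 -20 -21 -21 -19 -16 -12 -12 -12 -11 -11
  -12 -17 -21 -20 -17 -16]
 [-16 -16 -17 -16 -16 -16 -16 -17 -19 -21 -21 -20 -19 -15 -13 -12 -11 -11
  -12 -17 -21 -21 -18 -16]]
```

```bash
python3 - <<'E'
from h import *
z=np.load('scene10.npz');d=z['d'];p=np.load('avg.npz')
print(np.round(d[249:257,192:210]*1000).astype(int))
da=p['scened'];m=arm.camera_model('scene')
print(np.round(da[249:262,192:210]*1000).astype(int))
E
python3 fing.py 11 >/dev/null; python3 - <<'E'
from h import *
p=np.load('top11.npz')['p'];cv2.imwrite('pics/top11.png',cv2.resize(p[180:300,160:260],None,fx=5,fy=5,interpolation=2))
E
```

```text
[[826 826 824 777 778 825 826 785 786 784 783 784 825 827 726 724 723 723]
 [822 821 823 778 777 822 823 787 786 782 785 784 823 823 823 728 724 720]
 [819 819 783 778 778 778 820 789 785 783 783 784 793 820 820 822 727 724]
 [815 817 784 782 780 778 791 788 787 785 784 784 791 791 818 817 818 735]
 [813 813 815 783 781 778 785 788 786 787 787 786 791 791 814 815 814 815]
 [811 811 810 784 781 779 792 789 787 784 789 790 790 789 802 803 812 812]
 [808 807 806 807 800 799 793 790 789 785 786 788 790 792 801 799 800 809]
 [805 806 805 797 797 796 793 792 789 786 787 787 790 793 797 798 796 799]]
[[824 825 825 825 826 825 825 787 785 784 784 785 825 825 825 827 826 827]
 [824 821 822 822 822 822 822 787 785 783 784 783 822 823 824 823 823 824]
 [819 820 821 821 820 819 819 788 786 784 784 784 791 820 820 821 820 821]
 [817 816 817 817 816 817 789 788 786 785 785 785 790 789 818 818 818 818]
 [813 814 813 815 814 815 790 788 786 787 786 787 792 792 815 815 813 815]
 [810 811 812 810 810 803 792 790 786 785 788 789 788 791 803 802 812 811]
 [808 808 808 808 799 798 793 790 787 786 787 787 789 790 801 800 801 808]
 [806 805 805 796 797 796 795 791 789 786 787 790 791 793 797 796 797 797]
 [802 801 802 793 795 794 793 792 790 787 788 789 792 794 793 795 794 795]
 [799 799 793 791 791 791 791 791 791 788 789 792 792 791 792 792 791 795]
 [796 794 796 788 788 788 789 789 788 788 789 789 789 789 790 789 791 795]
 [794 794 794 789 787 786 786 785 785 786 786 785 787 786 787 790 792 794]
 [790 791 791 790 787 785 784 785 783 784 784 785 785 787 788 791 792 792]]
```

View pics/top11.png

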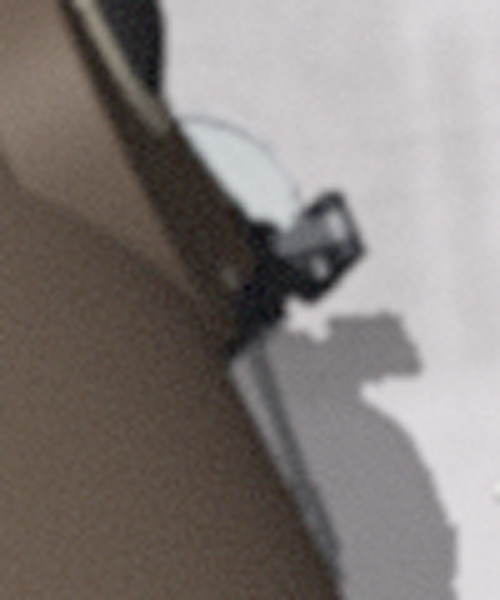

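Relative to the seed, the disc pair is about 0.6 mm off in x, -1.2 mm in y and +0.3 mm in z. The top view's estimate, about -0.6 mm in y, agrees. I'll shift 0.8 mm along +y and then squeeze partway.

Request:
{"name": "jog_arm", "arguments": {
  "series": [
    [0,0.002,0,0,0,0,0.67],
    [0,0.002,0,0,0,0,0.68],
    [0,0.002,0,0,0,0,0.69],
    [0,0.002,0,0,0,0,0.7],
    [0,0.002,0,0,0,0,0.705],
    [0,0.002,0,0,0,0,0.71],
    [0,0.002,0,0,0,0,0.71],
    [0,0.002,0,0,0,0,0.71]
  ]
}}

```text
clock: 11.05
ee_pos: [0.4305, 0.152, 0.0264]
eef_rot: [0.0, -0.157, 0.988, 0.0]
contact_force: [-0.3, 0.2, -0.4]
finger_gap: 0.0249
```

```bash
cat > chk.py <<'E'
from h import *
import sys
tag=sys.argv[1];G=[];P=[];E=[];D=[]
for i in range(6):
    p,d=arm.read_camera('scene');P.append(p.astype(float));D.append(d);s=arm.read_state();G.append(s['finger_gap']*1000);E.append(s['ee_pos']*1000)
print('gap',np.round(G,2),np.mean(G),'pos',np.mean(E,0),np.std(E,0),s['contact_force'],s['clock'])
g=np.mean(P,0);np.savez('scene'+tag+'.npz',p=g,d=np.median(D,0))
a=np.load('avg.npz')['scene'];d=(a-g).mean(2)+16
w=np.clip(d[250:257,190:201],0,None);w[w<8]=0
vv,uu=np.mgrid[250:257,190:201];sel=(vv>=251)&(uu<=200);w=w*sel
print('disc rows>=251 centroid',(w*uu).sum()/w.sum(),(w*vv).sum()/w.sum());print(np.round(d[246:258,190:204]).astype(int))
cv2.imwrite('pics/s%s.png'%tag,cv2.resize(g[225:275,170:230].astype(np.uint8),None,fx=12,fy=12,interpolation=2))
E
python3 chk.py 12
```

```text
gap [24.94 25.03 24.84 24.91 25.03 25.37] 25.01927823031105 pos [430.46286209 152.02051599  26.41934906] [0.016492   0.01269399 0.01314   ] [ 0.4248314  -0.26046541 -0.63303833] 11.35
disc rows>=251 centroid 196.26086801150677 252.3852984794611
[[ 2  2  2  1  2 23 54 32  3  0 -1  0 15 46]
 [ 2  1  0 -1  0 25 64 37  2 -1  0  0 13 47]
 [ 0  0 -2 -3 -2 20 53 30  1  0  0 -1  5 32]
 [-1  0 -1 -1  3 25 53 31  3  3  2  0  1 13]
 [ 0  0  0  0 14 41 58 34  6  4  5  3  2  3]
 [ 0  0 -1  0 19 54 67 47 17  4  5  5  5  4]
 [ 0  0  0  0 15 50 71 63 26  3  4  5  6  6]
 [ 0  0  0  0  9 37 70 65 25  8  3  5  6  6]
 [ 0  0  0 -1 -1 12 42 50 20 12  5  3  4  5]
 [ 0  0  0  0 -2 -3  4 10  4  4  4  2  2  4]
 [ 0  0  0  0 -3 -5 -5 -3  0  4  4  5  5  4]
 [ 0  0  0  0 -2 -4 -5 -4 -1  0  3  5  5  5]]
```

View pics/s12.png

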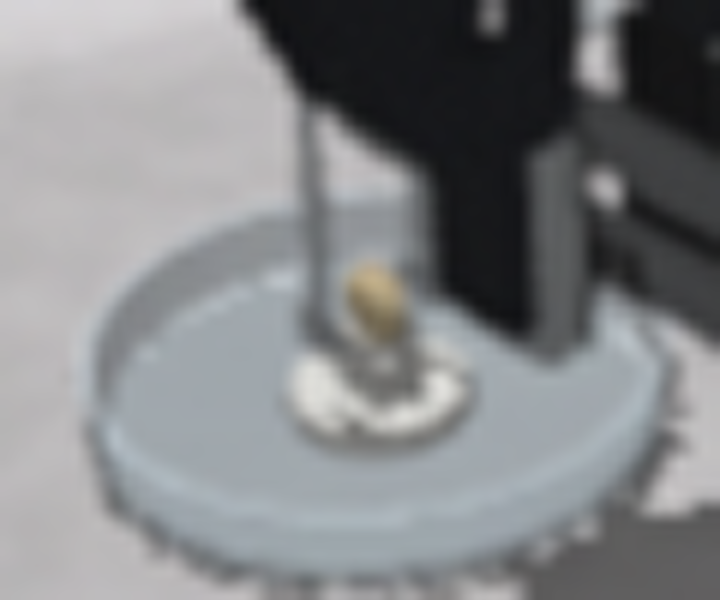

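Request:
{"name": "jog_arm", "arguments": {
  "series": [
    [0,0,0,0,0,0,0.714],
    [0,0,0,0,0,0,0.717],
    [0,0,0,0,0,0,0.719],
    [0,0,0,0,0,0,0.719]
  ]
}}

```text
clock: 11.85
ee_pos: [0.4305, 0.152, 0.0264]
eef_rot: [0.0, -0.157, 0.988, 0.0]
contact_force: [-0.3, -0.8, -0.7]
finger_gap: 0.0245
```

```bash
python3 chk.py 13
```

```text
gap [24.16 23.87 24.05 24.12 24.45 23.99] 24.104964127231398 pos [430.45905567 152.02304157  26.41991864] [0.02026834 0.01152809 0.0180951 ] [-0.31939179 -0.42068128 -0.37460937] 12.15
disc rows>=251 centroid 196.71618772883613 252.26856445451807
[[ 1  2  2  1  2 20 54 35  3  0  0  0 16 54]
 [ 2  1  0 -1  0 21 63 43  2 -1 -1  0 16 54]
 [ 0  0 -2 -3 -3 15 47 36  7  0  0 -1  9 44]
 [-1 -1 -1 -1  0 18 52 45 18  4  2  0  2 28]
 [ 0  0  0 -1  5 33 64 51 29  7  4  3  3 16]
 [ 0  0  0  0 14 47 66 62 51 26  7  5  4  6]
 [ 0  0  0  0  9 41 69 62 53 34  7  5  6  6]
 [ 0  0  0 -1  1 26 69 63 26 12  3  4  6  5]
 [ 0  0  0  0 -1 12 44 50 19 12  4  3  3  4]
 [ 0  0  0  0 -2 -3  5 11  4  4  4  2  2  4]
 [ 0  0  0  0 -3 -5 -4 -3 -1  4  4  4  4  5]
 [ 0  0  0  0 -2 -4  7 11  0  2  3  4  5  5]]
```

```bash
python3 - <<'E'
from h import *
a=np.load('avg.npz')['scene']
for t in('10','12','13'):
    g=np.load(f'scene{t}.npz')['p'];d=(a-g).mean(2)
    o=[]
    for v in range(238,248):
        r=d[v,189:202];b=np.median(np.r_[r[:4],r[-3:]]);w=np.clip(r-b-4,0,None)
        k=np.argmax(w);lo=max(0,k-2);ww=w[lo:k+3];o.append((ww*np.arange(189+lo,189+lo+len(ww))).sum()/ww.sum())
    print(t,np.round(o,2),np.mean(o))
    # disc bottom rows 252..255 narrow
    w=np.clip(d[252:256,192:199]+16,0,None);w[w<9]=0
    vv,uu=np.mgrid[252:256,192:199];print((w*uu).sum()/w.sum(),(w*vv).sum()/w.sum())
E
```

```text
10 [194.55 194.68 194.73 194.78 194.93 195.03 195.08 195.08 195.05 195.07] 194.89782904407016
195.835316006089 252.9969555167165
12 [195.47 195.47 195.52 195.67 195.83 195.76 195.86 196.02 196.09 196.1 ] 195.7792466744053
196.3191704978002 252.85412032230957
13 [195.75 195.74 195.81 196.   196.1  196.07 196.1  196.14 196.16 196.19] 196.00607290169015
196.51709927884008 252.84194788551903
```

View pics/s13.png

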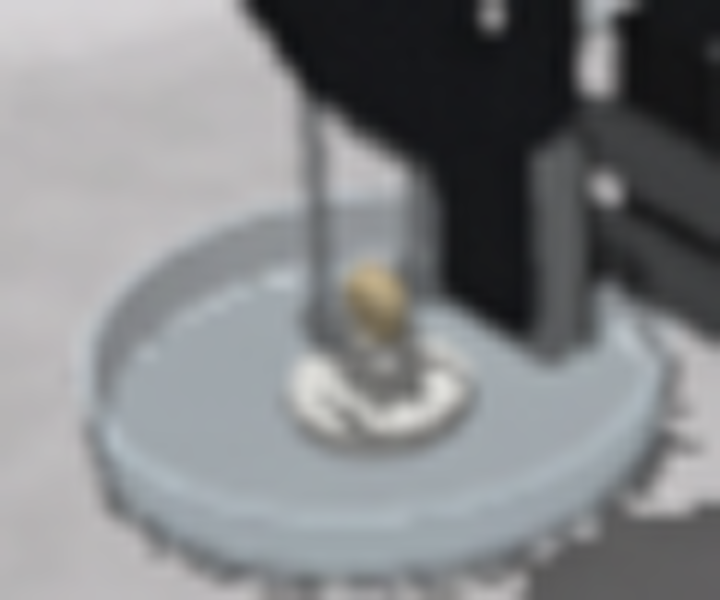

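```bash
python3 - <<'E'
from h import *
a=np.load('avg.npz')['scene'];g=np.load('scene13.npz')['p'];d=(a-g).mean(2)
print(np.round(d[234:250,192:210]).astype(int))
print(np.round(np.load('scene13.npz')['d'][234:250,192:210]*1000).astype(int))
E
python3 rel.py 16.2
```

```text
[[-19 -18   1  45  62  61  96 133 144 147 146 145 147 148 146 146 144 142]
 [-18 -18   1  42  40  18  44  98 124 137 146 146 147 147 146 144 143 143]
 [-18 -18  -2  37  41   3   2  40  71 102 127 140 146 146 145 145 144 143]
 [-18 -19  -7  29  49   8 -18  -9  14  46  85 116 134 142 146 146 145 144]
 [-18 -18  -7  28  47   9 -19 -20 -18  -3  25  61 106 126 143 146 145 146]
 [-18 -18  -7  28  46   8 -18 -18 -19 -19 -17  15  76 103 136 146 147 148]
 [-18 -18 -10  23  46   9 -18 -19 -18 -18 -19   7  53  81 124 143 148 148]
 [-18 -19 -17   9  39   9 -17 -17 -17 -17 -16   3  38  59  95 129 135 135]
 [-17 -17 -16   0  25   7 -14 -15 -15 -15 -14   0  25  40  67 106 112 111]
 [-14 -15 -14   1  23   5 -14 -15 -14 -15 -15  -1  23  37  64 104 111 110]
 [-14 -14 -14   0  22   6 -14 -15 -15 -15 -14  -2  22  37  66 105 111 109]
 [-14 -14 -14   0  24   9 -14 -16 -15 -16  -9  13  36  46  75 114 116 111]
 [-14 -15 -14   4  38  19 -13 -16 -16 -16   0  38  57  56  86 126 125 120]
 [-16 -17 -16   5  47  27 -14 -17 -17 -16   0  38  52  54  85 124 129 133]
 [-18 -19 -19  -1  31  20  -9 -16 -16 -17  -7  28 
[... 865 characters left out ...]
828 773 774 830 832 832 833 833 833 789 790 724 722 719 719]
 [825 827 828 829 773 775 832 833 832 832 832 833 791 792 834 722 720 717]
 [826 829 830 829 775 775 833 834 833 833 834 835 793 792 836 722 720 719]
 [826 830 830 832 776 777 832 832 788 785 833 799 793 792 792 724 723 722]
 [827 828 828 828 777 777 828 789 786 785 786 797 796 793 792 725 724 725]
 [824 825 825 825 781 778 826 787 785 783 782 785 797 793 792 728 724 724]]
seed proj [201.12977701 249.22412513]
disc centroid if centred [197.24663378 251.28173831]
disc face outer [196.81622519 251.50980468] top of shank@-15 [196.41718853 239.59945484]
x [-0.35728961 -0.20967711]
y [-0.42704778  0.22628553]
z [-0.03030327 -0.46070286]
```

Both shanks and part of the right disc now show in the depth image. They straddle the seed evenly, with the midpoint about 0.2 px from the seed centre. The disc gap is about 16.2 mm from the finger reading and about 16.5 mm from the picture. I'll trim slightly and hold.

Request:
{"name": "jog_arm", "arguments": {
  "series": [
    [0,0,0,0,0,0,0.72],
    [0,0,0,0,0,0,0.72],
    [0,0,0,0,0,0,0.72],
    [0,0,0,0,0,0,0.72],
    [0,0,0,0,0,0,0.72],
    [0,0,0,0,0,0,0.72],
    [0,0,0,0,0,0,0.72],
    [0,0,0,0,0,0,0.72]
  ]
}}

```text
clock: 13.15
ee_pos: [0.4305, 0.152, 0.0264]
eef_rot: [0.0, -0.157, 0.988, 0.0]
contact_force: [-0.4, -0.2, 0.1]
finger_gap: 0.0242
```

```bash
python3 chk.py 14|head -1;python3 chk.py 15|head -1
```

```text
gap [24.38 23.82 24.05 24.2  23.97 23.59] 24.001985465232508 pos [430.46694886 152.02962871  26.41886955] [0.00804199 0.00818825 0.003526  ] [-0.2816009   0.67407258 -0.66847693] 13.45
gap [23.88 24.21 24.33 23.62 24.03 23.92] 23.999526773245105 pos [430.45907906 152.02610774  26.41398841] [0.0248793  0.00899686 0.0226531 ] [-0.96290985 -0.78693825 -1.00125365] 13.75
```

Request:
{"name": "jog_arm", "arguments": {
  "series": [
    [0,0,0,0,0,0,0.72],
    [0,0,0,0,0,0,0.72],
    [0,0,0,0,0,0,0.72],
    [0,0,0,0,0,0,0.72],
    [0,0,0,0,0,0,0.72],
    [0,0,0,0,0,0,0.72],
    [0,0,0,0,0,0,0.72],
    [0,0,0,0,0,0,0.72]
  ]
}}

```text
clock: 14.75
ee_pos: [0.4305, 0.152, 0.0264]
eef_rot: [0.0, -0.157, 0.988, 0.0]
contact_force: [0.0, 0.6, -0.4]
finger_gap: 0.0239
```

```bash
python3 chk.py 16|head -1; python3 - <<'E'
import numpy as np
a=np.load('avg.npz')['scene'];g=np.load('scene16.npz')['p']
# dish / seed moved? compare ochre & lower rim rows
d=np.abs(a-g).mean(2)-0
print('rim diff',np.round((a-g).mean(2)[262:274,175:200].mean(),1),np.round(np.std((a-g).mean(2)[262:274,175:190]),1))
for n,i in(('before',a),('after',g)):
    c=i[244:257,198:206];w=np.clip((c[...,2]+c[...,1])/2-c[...,0]-14,0,None);vv,uu=np.mgrid[244:257,198:206];print(n,(w*uu).sum()/w.sum(),(w*vv).sum()/w.sum())
E
```

```text
gap [24.04 23.9  24.35 24.13 24.17 24.35] 24.155076556257843 pos [430.47078197 152.02435199  26.41621648] [0.01080466 0.00948258 0.00801014] [ 0.09362304  0.30042094 -0.78352271] 15.05
rim diff -15.8 1.7
before 200.75269955536734 249.12132119415625
after 200.8559788592821 249.15459149966966
```

View pics/s16.png

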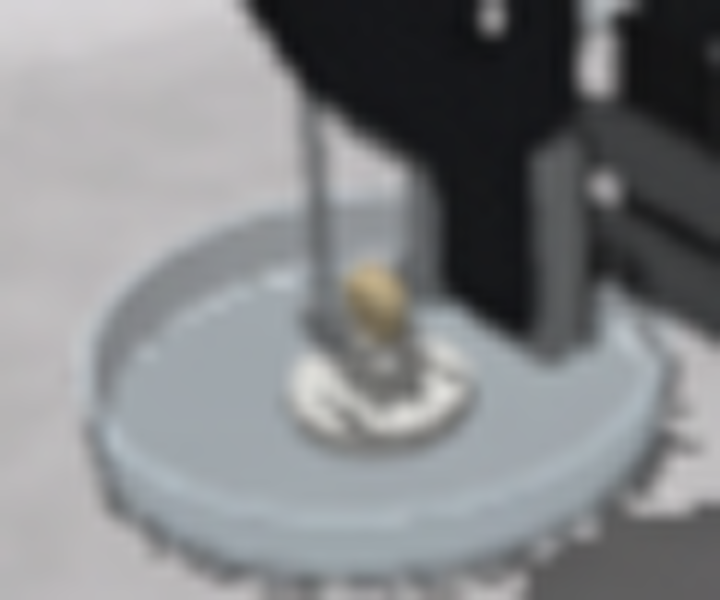

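The hold is steady at 24.05 mm mean finger gap, which puts the discs about 16.1 mm apart. The view shows a shank on each side of the seed (crop 315,200 and 418,200), and neither the seed nor the dish has moved. Handing in.

```bash
python3 -c "
from workcell import arm
print(arm.close_job())"
```

```text
the job is handed in; nothing more can be done
None
```

I took the tweezers up by their ribbed arms and lowered them with the discs about 24 mm apart, one on each side of the seed. I then squeezed to the 16 mm mark, held there for over 3 s, and handed in at about 15 s, still holding.

**Last checks**
- **Gap:** the finger gap averaged 24.05 mm, so the discs stand about 16.1 mm apart. Single readings scattered by about ±0.4 mm. The picture and depth of the two shanks gave about 16.5 mm.
- **Centring:** the disc midpoint is within about 1 mm of the seed centre. My estimates disagreed with each other by 1–2 mm.
- **Stillness:** the arm position varied by less than 0.03 mm, with no contact force beyond sensor noise. The seed and dish had not moved in the images.

**What did not agree, or could not be checked**
- **Fingertip position:** both cameras put the fingertips about 23 mm behind the TCP at 38 mm opening, where the brief says 8 mm ahead. I followed the cameras, and the grasp worked.
- **Camera offset:** the two cameras differed by about 2–3 mm at the dish, so I used positions measured relative to the seed in one image.
- **Gap scale:** the gripper hid the mark, so I never read it directly.
- **Dish direction:** I used 18° from the top view. The scene view suggested anything from about 11° to 25°, so the discs could be a few degrees off the seed's flat sides.

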